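# Trip the supply and eject the charged batteries from the dock

### The job

The batteries in the dock are charged: first press the test button on the supply box so that its lever drops, and leave it dropped while you unload. With the standing ejector, poke every battery up out of its tight well from below through the access hole, and put all of them in the tray. Finally stand the ejector upright back on the middle of its rubber mat and lift the lever fully back up; leave the other things on the bench alone.

Things in the scene. Friction and masses are not known exactly. Their poses are not given: they have to be found in the camera images.
- dock: Grey battery dock fixed to the bench, 264 (y) x 73 (x) mm, top face 147 mm, underside 74 mm above the bench; steel leg plates at both ends (inner faces at y = +-124 mm), rear beam, open below at the front. Origin on the bench under the middle of the row of wells; x points away from the robot (turned up to 0.2 rad), y left along the row. Front face x = -31.5 mm, back face +41.5 mm.
- well_1 (a point): Leftmost of the dock's four wells, at dock x = 0, y = +90 mm: centre of its floor (middle of the access hole), 80 mm above the bench. Each well is square, 43 x 43 mm, 67 mm deep; its floor is 6 mm thick with a square access hole 28 x 28 mm in the centre.
- well_2 (a point): Second well from the left (dock y = +30 mm), same point. In every well's back wall, 48 mm above the floor, a sprung copper contact presses on the battery: pushing it up takes about 4 to 8 N, and it stays where it is pushed as long as its lower end is less than 45 mm above the well's floor. Pushed up 30 to 40 mm it can be gripped.
- well_3 (a point): Third well from the left (dock y = -30 mm), same point.
- well_4 (a point): Rightmost well (dock y = -90 mm), same point.
- battery_1: Battery, black square stick 40 x 40 x 65 mm, edges rounded, grey bands, steel disc on top; 0.1 to 0.2 kg. Origin at its centre, z along the 65 mm. Starts upright in one of the four wells, its top 2 mm below the dock's top face; None if absent. Its number is not tied to a well.
- battery_2: Battery, black square stick 40 x 40 x 65 mm, edges rounded, grey bands, steel disc on top; 0.1 to 0.2 kg. Origin at its centre, z along the 65 mm. Starts upright in one of the four wells, its top 2 mm below the dock's top face; None if absent. Its number is not tied to a well.
- battery_3: Battery, black square stick 40 x 40 x 65 mm, edges rounded, grey bands, steel disc on top; 0.1 to 0.2 kg. Origin at its centre, z along the 65 mm. Starts upright in one of the four wells, its top 2 mm below the dock's top face; None if absent. Its number is not tied to a well.
- battery_4: Battery, black square stick 40 x 40 x 65 mm, edges rounded, grey bands, steel disc on top; 0.1 to 0.2 kg. Origin at its centre, z along the 65 mm. Starts upright in one of the four wells, its top 2 mm below the dock's top face; None if absent. Its number is not tied to a well.
- ejector: Ejector, a loose self-standing hand tool, 0.45 kg: flat steel foot (60 x 70 x 10 mm, x = -75 to -15 mm) with an upright flat wooden handle, and a steel arm 24 mm wide, 10 mm thick, running forward from the foot at the same level to x = +52 mm, with an upright pin. Origin on the bottom; x runs from handle to pin. Starts standing on the mat.
- handle (a point): Point in the ejector's handle, 175 mm above the tool's bottom (tool x = -45 mm). The handle is 16 mm thick along tool x, 40 mm wide along tool y, its top 200 mm above the bottom. Gripped across the 16 mm it is held stiffly.
- pin_tip (a point): Tip of the ejector's upright pin: tool x = +35 mm, 58 mm above the tool's bottom, 48 mm above the arm; diameter 14 mm. The arm passes under the dock from the front with the pin below the underside; raising the tool then brings the pin up through an access hole.
- mat: Rubber mat fixed on the bench, 120 (its x) x 170 (its y) x 4 mm: the ejector's place. Origin at the centre of its underside.
- tray: Loose open aluminium tray, 130 (its x) x 230 (its y) x 40 mm outside, walls and floor about 4 mm, 0.7 kg. Origin at the centre of its underside. Standing or lying batteries fit in it.
- supply_box: Grey electric supply box fixed to the bench, 100 (its x) x 150 (its y) x 70 mm, turned up to 0.25 rad. Origin at the centre of its underside, x away from the robot. On top: right (y = -42 mm) the test button on a black block (to 90 mm), left (y = +40 mm) the lever between two dark cheeks (to 97 mm).
- lever (a joint): Angle of the supply box's lever, rad: 0 up (on; leans 0.15 rad back past the vertical and rests there by its weight), 1.25 dropped (off; leans forward, towards the robot, 1.10 rad from the vertical). It falls by itself once forward of the vertical and back once behind it; under 2 N moves it.
- lever_bar (a point): Centre of the black cross bar at the lever's end: 44 mm long along the box's y, 16 mm in diameter, 60 mm from the pivot; 144 mm above the bench when up, 112 mm when dropped.
- lever_pivot (a point): The lever's pivot, 85 mm above the bench; its axis is the box's y. At angle a the bar's centre lies 60 sin(0.15 - a) mm along the box's x and 60 cos(0.15 - a) mm up from it.
- test_button (a joint): How far the test button is pressed, m: 0 released, 0.007 fully down (about 5 N). It springs back. Pressed beyond about 5 mm it trips the lever, which drops.
- button_top (a point): Centre of the top of the white round test button (26 mm in diameter), 107 mm above the bench when released; pressed straight down.
- screw_jar: Bystander: a jar of brass screws with a white lid, 69 x 67 x 81 mm; leave alone.
- measure: Bystander: a yellow tape measure, 65 x 81 x 33 mm; leave alone.
- sander: Bystander: a wooden sanding block, 45 x 110 x 35 mm; leave alone.

How it is judged (in metres and radians):
On the way, in this order (a step that is already met when the one before it is completed fails the run):
1. the test button is pressed (value of joint test_button above 0.003 m).
2. the lever has dropped (value of joint lever above 1.1 rad), for 0.1 s.
3. the ejector pushes on a battery ((contact force between ejector and battery_1 above 0.5 N or contact force between ejector and battery_2 above 0.5 N or contact force between ejector and battery_3 above 0.5 N or contact force between ejector and battery_4 above 0.5 N)).
4. with the lever still dropped, every battery lies or stands in the tray (value of joint lever above 1 rad and x of battery_1 in the frame of tray between -0.061 and 0.061 m and y of battery_1 in the frame of tray between -0.111 and 0.111 m and z of battery_1 in the frame of tray between 0.015 and 0.075 m and x of battery_2 in the frame of tray between -0.061 and 0.061 m and y of battery_2 in the frame of tray between -0.111 and 0.111 m and z of battery_2 in the frame of tray between 0.015 and 0.075 m and x of battery_3 in the frame of tray between -0.061 and 0.061 m and y of battery_3 in the frame of tray between -0.111 and 0.111 m and z of battery_3 in the frame of tray between 0.015 and 0.075 m and x of battery_4 in the frame of tray between -0.061 and 0.061 m and y of battery_4 in the frame of tray between -0.111 and 0.111 m and z of battery_4 in the frame of tray between 0.015 and 0.075 m), for 0.2 s.
5. the lever is lifted back up (value of joint lever below 0.1 rad), for 0.2 s.
At the end, for the whole second after the job is handed in: All batteries are at rest in the tray (centre inside its walls and under 75 mm above its bottom); the ejector stands upright (within 0.1 rad) and at rest on its mat, its origin within 60 mm of the mat's centre; the lever is up (under 0.1 rad) and the button released (value of joint lever below 0.1 rad and value of joint test_button below 0.002 m and x of battery_1 in the frame of tray between -0.061 and 0.061 m and y of battery_1 in the frame of tray between -0.111 and 0.111 m and z of battery_1 in the frame of tray between 0.015 and 0.075 m and x of battery_2 in the frame of tray between -0.061 and 0.061 m and y of battery_2 in the frame of tray between -0.111 and 0.111 m and z of battery_2 in the frame of tray between 0.015 and 0.075 m and x of battery_3 in the frame of tray between -0.061 and 0.061 m and y of battery_3 in the frame of tray between -0.111 and 0.111 m and z of battery_3 in the frame of tray between 0.015 and 0.075 m and x of battery_4 in the frame of tray between -0.061 and 0.061 m and y of battery_4 in the frame of tray between -0.111 and 0.111 m and z of battery_4 in the frame of tray between 0.015 and 0.075 m and linear speed of each of battery_1, battery_2, battery_3, battery_4, ejector below 0.03 m/s and horizontal distance between ejector and mat below 0.06 m and angle between each of ejector, tray's own z axis and vertical below 0.1 rad and height (world z) of ejector below 0.012 m); the robot touches nothing.
It fails at once if a battery is pushed up in the dock (over 12 mm) while the lever is not dropped (value of joint lever below 0.8 rad and ((z of battery_1 in the frame of dock between 0.1245 and 0.19 m and x of battery_1 in the frame of dock between -0.03 and 0.03 m and y of battery_1 in the frame of dock between -0.13 and 0.13 m) or (z of battery_2 in the frame of dock between 0.1245 and 0.19 m and x of battery_2 in the frame of dock between -0.03 and 0.03 m and y of battery_2 in the frame of dock between -0.13 and 0.13 m) or (z of battery_3 in the frame of dock between 0.1245 and 0.19 m and x of battery_3 in the frame of dock between -0.03 and 0.03 m and y of battery_3 in the frame of dock between -0.13 and 0.13 m) or (z of battery_4 in the frame of dock between 0.1245 and 0.19 m and x of battery_4 in the frame of dock between -0.03 and 0.03 m and y of battery_4 in the frame of dock between -0.13 and 0.13 m))).
It fails at once if a bystander (screw jar, tape measure, sanding block) is moved more than 40 mm (distance of any of screw_jar, measure, sander from where it was at the start of the episode above 0.04 m).
Of battery_1, battery_2, battery_3, battery_4 only 3 to 4 are there at a start; the rules pass over those that are not, and their reading is None.
At some moment in a run one of tray, ejector may be knocked a few centimetres aside while the robot is not near it.
Once in a run the grip may slacken for a moment while it holds something.
It also fails if it takes over 210 s, if anything falls off the work surface, if the arm or the gripper's body presses on something with over 40 N, if the wrist force passes 120 N, or if a joint passes its speed limit or range.

### The arm

A 6-joint arm with a two-finger parallel gripper is mounted at the origin on a cart in front of the work surface, level with it; the furniture and walls round the work are solid. World frame = base frame: x ahead of the robot, y to its left, z up, the work surface at z = 0. Lengths are in mm, angles in degrees, forces in N, time in s.
With the tool pointing down it reaches from about 300 to 850 mm from the base axis. Payload 4.2 kg.
Tool frame: the origin (TCP) lies at the very end of the fingers, on their centre line; the grasp point (between the pads) lies 19 mm behind it (env.grasp_offset is the distance from the TCP to the grasp point, in mm); z points along the fingers, y is the line along which they close (so a half turn about z gives the same grasp; the last joint's range is limited). The gripper opens to 91 mm and grips with 3 to 60 N. Pads are 32 mm wide; open, the fingers measure 118 mm over their backs; the gripper's body (76 mm by 178 mm) begins 60 mm behind the grasp point.
Start: joints at [-1.146, 18.312, 89.639, -0, 72.044, -1.146], TCP at [575.016, 0, 213.976] pointing down, gripper open.
Joint ranges: [-177.97, 177.97], [-48.28, 115.42], [12.27, 149.76], [-77.06, 257.06], [2.81, 150.46], [-146.56, 146.56]. Speed limits (degrees/s): [147.25, 147.25, 180, 180, 180, 180].

### API

Orientations are given as [roll, pitch, yaw] about the fixed x, y, z axes, in that order (R = Rz(yaw) Ry(pitch) Rx(roll)).
In Python, from workcell import env gives the robot as it stands. The module is installed in compiled form; this text tells all that it offers.
- The arm moves only by the tool send_rows, never from a script. Its argument "motion" is a list of rows, each an object of numbers: "tx", "ty", "tz": the shift along the tool's x, y, z in units of 500 mm (1.0 is 500 mm); "rx", "ry", "rz": the turn, a rotation vector about the tool's x, y, z in units of 30 degrees (1.0 is 30 degrees); "gripper": the closure, from -1 (fully open) to 1 (shut). In form: [{"tx": .., "ty": .., "tz": .., "rx": .., "ry": .., "rz": .., "gripper": ..}, ...]. A call has 1 to 12 rows; each row shifts and turns the commanded pose from where the row before left it, along the tool's axes as they then stand; what a row does not reach is not made up. A row lasts 1/8 s, in which the tool goes at most 62.5 mm and 10.7 degrees, less where a joint would pass 70% of its speed; a pose out of reach is approached as far as the arm can. A call with a number of a shift or a turn outside -1 to 1 is refused whole. A call with a gripper value outside its range is refused whole. The fingers move at their own pace and stop on an object; "grip_force" is the grip in N (left out, the last holds). Time passes only in rows, so rows that do not move let the fingers close. It gives the time, the measured TCP pose, the force, the opening and the grip force at its end, in the units of the state.
- env.state(): the state, without advancing time (a new reading comes with each control period).
- env.grab_frame(name): name is "scene" or "side" or "wrist"; returns a dict with "frame" (384x512x3 uint8, red, green, blue), "vertical_fov" (degrees; the focal length in pixels is half the picture's height over the tangent of half this angle, whatever the lens; pixels are square), "cx", "cy" (the principal point, pixels), "k1" (the pictures are not rectified: a ray, as slopes to the right and down, at radius r is drawn at 1 + k1 r^2 times it, then the intrinsics apply), "rvec" (rotation vector, rad) and "tvec" (3), from world to camera coordinates, as OpenCV has them; the wrist camera has in their place "T_tool_cam" (4x4, takes a point from camera to tool coordinates, whose origin is the TCP and whose axes are the flange's). Camera axes: x right, y down, z forward; pixel columns grow to the right and rows downward; lengths in mm; the calibration is good to about 2 mm. A picture is of the moment at which its call begins: read the wrist's pose just before it. There is no depth.
- env.job_done(): hands the job in; it is judged then, once.
The state is a dict: "time_s": time; "qpos": joint angles; "qvel": joint speeds; "effort": joint torques, N m; "ee_pos": TCP position; "ee_rot": TCP orientation; "force": force on the tool from outside, world axes, zero at the start; "torque": the same for the moment, N m; "gripper_width": finger opening in mm; "gripper_force": force on a finger pad.
Only numpy, scipy, OpenCV 4.12 (cv2) and the standard library are available. Lean on these libraries where they do the work, as an engineer would, in place of code of your own. Each camera call takes 0.05 s, during which the arm holds its last target. There are 200 camera calls.

## Working session

There is one attempt and no reset: what is moved stays moved. The work goes in short steps, Python scripts to look and compute and a tool call to move; the robot and the scene stay as the last step left them, time stands still between calls to the robot, and variables do not carry over. Pictures are saved under pics/ and viewed, at most 14 in all, crops included, and the job is handed in when it is done.

Besides the shell and the picture viewer there is one more tool, called after "Call:" as a command line: name --argument value ..., lists and objects as JSON in quotes. send_rows: Moves the arm, as the interface text tells. Shifts and turns lie within -1 to 1; 1 stands for 500 mm of shift or 30 degrees of turn. Its arguments: {"type":"object","properties":{"motion":{"type":"array"},"grip_force":{"type":"number"}},"required":["motion"]}

```bash
mkdir -p pics
cat > h.py <<'E'
import numpy as np, cv2, pickle
from workcell import env
from scipy.spatial.transform import Rotation as R
def grab(name, save=None):
    s=env.state(); f=env.grab_frame(name)
    H,W=f["frame"].shape[:2]
    fl=H/2/np.tan(np.radians(f["vertical_fov"])/2)
    if "rvec" in f:
        Rc=cv2.Rodrigues(np.array(f["rvec"],float))[0]; t=np.array(f["tvec"],float).ravel()
    else:
        T=np.array(f["T_tool_cam"]); Rt=R.from_euler('xyz',s["ee_rot"],degrees=True).as_matrix()
        Rwc=Rt@T[:3,:3]; c=Rt@T[:3,3]+np.array(s["ee_pos"]); Rc=Rwc.T; t=-Rc@c
    cam=dict(f=fl,cx=f["cx"],cy=f["cy"],k=f["k1"],R=Rc,t=t)
    if save:
        cv2.imwrite(f"pics/{save}.png",f["frame"][:,:,::-1]); pickle.dump(cam,open(f"pics/{save}.pkl","wb"))
    return f["frame"],cam
def load(n): return pickle.load(open(f"pics/{n}.pkl","rb"))
def proj(c,P):
    p=np.atleast_2d(P)@c["R"].T+c["t"]; s=p[:,:2]/p[:,2:]
    s=s*(1+c["k"]*(s**2).sum(1,keepdims=True)); return s*c["f"]+[c["cx"],c["cy"]]
def ray(c,uv):
    d=(np.array(uv,float)-[c["cx"],c["cy"]])/c["f"]; s=d.copy()
    for _ in range(20): s=d/(1+c["k"]*(s@s))
    return -c["R"].T@c["t"], c["R"].T@np.array([s[0],s[1],1])
def at(c,uv,z):
    o,d=ray(c,uv); return o+d*(z-o[2])/d[2]
E
python3 - <<'E'
from h import *
s=env.state(); print(s)
for n in("scene","side","wrist"):
    f,c=grab(n,n+"0"); print(n,c["f"],c["k"],(-c["R"].T@c["t"]).round())
a=[cv2.imread(f"pics/{n}0.png") for n in("scene","side","wrist")]
E
```

```text
{'time_s': 0.0, 'qpos': array([-1.14499432e+00,  1.83501888e+01,  8.97062834e+01, -1.31617749e-03,
        7.20442302e+01, -1.14649943e+00]), 'qvel': array([ 0.02042201,  0.00810801,  0.0424235 , -0.00860898, -0.02015862,
        0.04748174]), 'effort': array([-5.01459035e-04, -4.12465632e+01, -2.31973493e+01,  7.28826877e-02,
        4.58198413e-02, -1.41870069e-04]), 'ee_pos': array([5.74490371e+02, 1.28614661e-02, 2.13135678e+02]), 'ee_rot': array([-1.79899293e+02, -7.63831674e-04,  9.00019113e+01]), 'force': array([ 0.04046204, -0.00908502, -0.21689306]), 'torque': array([-0.02789561,  0.00818719, -0.03834537]), 'gripper_force': 0.0, 'gripper_width': 90.85589358993163}
scene 499.730267674551 0.04102782431886698 [1.00e+00 1.06e+03 7.57e+02]
side 456.7542592083367 -0.025783067772947435 [-477. -972.  746.]
wrist 329.4456959950908 -0.012438958473614007 [576.  77. 385.]
```

View pics/scene0.png

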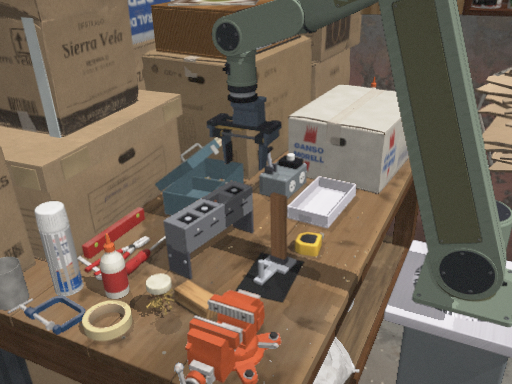

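View pics/side0.png

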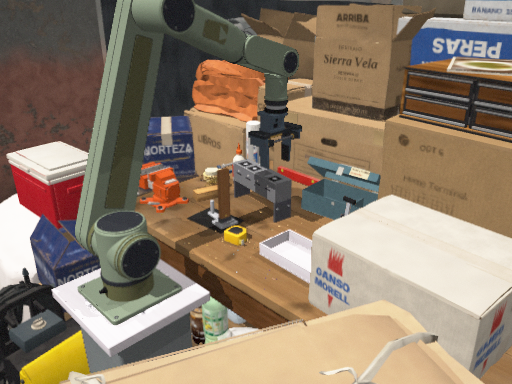

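View pics/wrist0.png

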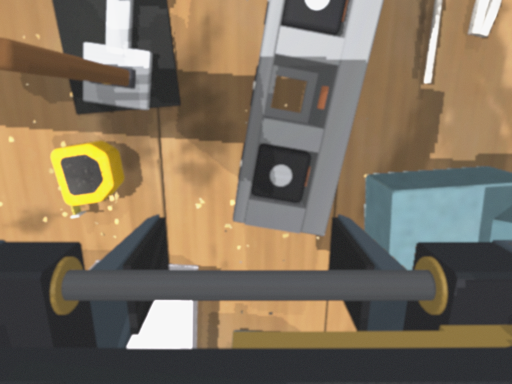

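Run:
```python
from h import *
im=cv2.imread("pics/scene0.png")[120:320,140:400]
im2=cv2.imread("pics/side0.png")[130:290,130:340]
cv2.imwrite("pics/c1.png",cv2.resize(im,None,fx=3,fy=3,interpolation=2))
cv2.imwrite("pics/c2.png",cv2.resize(im2,None,fx=3.7,fy=3.7,interpolation=2))
w=load("wrist0");s=load("scene0")
for n,p,z in [("w2",(316,1),145),("w3",(290,94),80),("w4",(281,175),145),("dk fr",(234,221),147),("dk bk",(322,235),147),("tape",(87,172),33),("toolfoot",(133,78),100),("mat c",(180,105),4),("mat c",(77,114),4)]: print(n,at(w,p,z).round())
for n,p,z in [("sbox?",(283,178),80),("tray",(322,200),20),("mat",(270,275),4)]: print(n,at(s,p,z).round())
```

```text
w2 [620. 141. 145.]
w3 [612.  84.  80.]
w4 [600.  25. 145.]
dk fr [564. -11. 147.]
dk bk [633. -23. 147.]
tape [399.   4.  33.]
toolfoot [481.  96. 100.]
mat c [499.  74.   4.]
mat c [382.  64.   4.]
sbox? [ 561. -218.   80.]
tray [ 439. -237.   20.]
mat [433. 155.   4.]
```

View pics/c1.png

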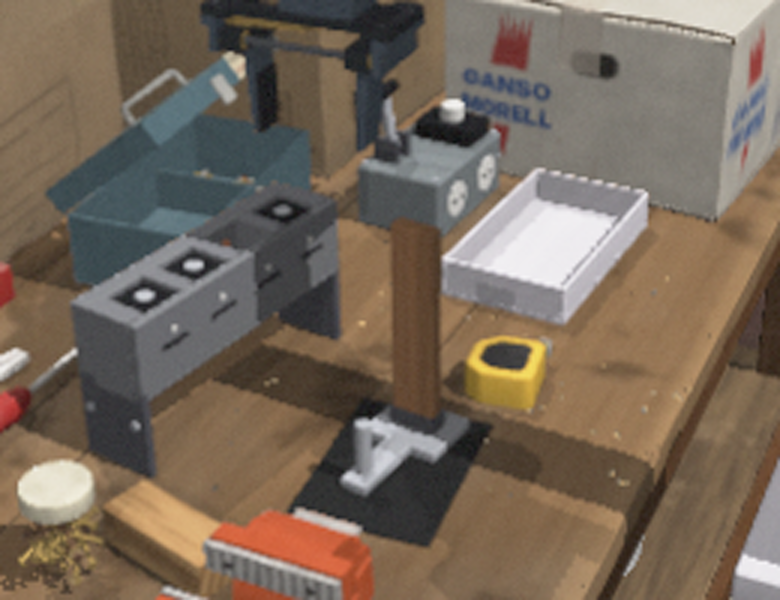

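View pics/c2.png

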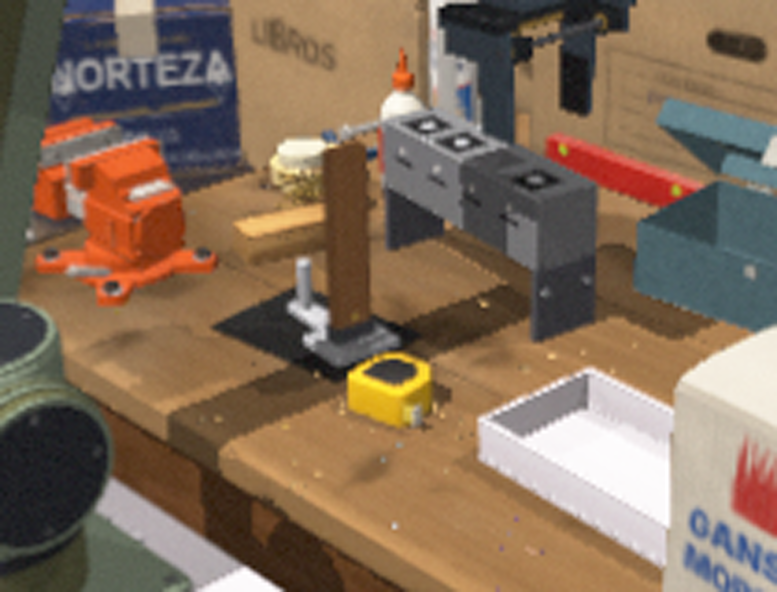

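Run:
```python
from h import *
w=load("wrist0");s=load("scene0");sd=load("side0")
C=lambda p:(140+p[0]/3,120+p[1]/3)
S=lambda p:(130+p[0]/3.7,130+p[1]/3.7)
print("WRIST")
for n,p,z in [("foot",(84,43),10),("foot",(152,49),10),("foot",(151,108),10),("foot",(82,100),10),("matR",(180,105),4),("matL",(77,114),4)]: print(n,at(w,p,z).round(1))
print("SCENE")
for n,p,z in [("btn",(453,103),107),("bar",(388,100),144),("box top near-right(front left)",(437,175),70),("box top left back",(362,165),70),("box top front right",(499,135),70),
 ("tray t",(447,262),40),("tray t",(566,292),40),("tray t",(648,190),40),("tray t",(537,170),40),
 ("mat",(372,400),4),("mat",(491,425),4),("mat",(428,545),4),("mat",(290,508),4),("pintip",(364,422),58),("handletop",(416,222),200),
 ("wbox",(712,215),0),("wboxtop",(735,42),200),("sander",(105,510),35),("jar",(56,480),81)]: print(n,at(s,C(p),z).round(1))
print("SIDE")
for n,p,z in [("mat",(215,327),4),("mat",(288,288),4),("mat",(335,378),4),("pintip",(304,262),58),("handletop",(346,147),200),("tray",(480,430),40),("tray",(587,370),40),("wbox",(677,385),200),("dock",(383,116),147),("dockR",(595,190),147)]: print(n,at(sd,S(p),z).round(1))
```

```text
WRIST
foot [402.1 137.3  10. ]
foot [473.5 131.1  10. ]
foot [467.8  70.7  10. ]
foot [392.3  79.5  10. ]
matR [498.8  73.8   4. ]
matL [381.6  64.3   4. ]
SCENE
btn [ 586.4 -340.3  107. ]
bar [ 618.1 -241.5  144. ]
box top near-right(front left) [ 561. -238.   70.]
box top left back [ 643.7 -228.7   70. ]
box top front right [ 538.5 -357.6   70. ]
tray t [ 499.3 -120.3   40. ]
tray t [ 374.8 -112.4   40. ]
tray t [ 366.3 -350.1   40. ]
tray t [ 490.3 -349.6   40. ]
mat [487.   76.2   4. ]
mat [378.  68.   4.]
mat [364.  233.9   4. ]
mat [481.4 238.7   4. ]
pintip [444.6 177.3  58. ]
handletop [436.2  93.1 200. ]
wbox [ 306.9 -397.5    0. ]
wboxtop [ 301. -395.  200.]
sander [589.2 333.3  35. ]
jar [604.8 365.5  81. ]
SIDE
mat [362.9 220.8   4. ]
mat [465.9 237.    4. ]
mat [378.   63.1   4. ]
pintip [444.2 182.3  58. ]
handletop [435.5 103.7 200. ]
tray [ 362.4 -136.5   40. ]
tray [ 498.5 -131.7   40. ]
wbox [ 303.6 -377.8  200. ]
dock [608.4 247.3 147. ]
dockR [612.3 -37.7 147. ]
```

Call:
send_rows --motion '[{"tx": -0.073, "ty": -0.05, "tz": -0.04}, {"tx": -0.073, "ty": -0.05, "tz": -0.04}, {"tx": -0.073, "ty": -0.05, "tz": -0.04}, {"tx": -0.073, "ty": -0.05, "tz": -0.04}, {"tx": -0.073, "ty": -0.05, "tz": -0.04}, {"tx": -0.073, "ty": -0.05, "tz": -0.04}]'

```text
invalid input at $.motion[0]: expected keys tx, ty, tz, rx, ry, rz, gripper
```

Call:
send_rows --motion '[{"rz": 0.334}, {"rz": 0.334}, {"rz": 0.334}, {"rz": 0.334}, {"rz": 0.334}, {"rz": 0.334}, {"rz": 0.334}, {"rz": 0.334}, {"rz": 0.334}, {"rz": 0}]'

```text
invalid input at $.motion[0]: expected keys tx, ty, tz, rx, ry, rz, gripper
```

Run:
```python
from h import *
f,c=grab("wrist","wrist1"); print(-c["R"].T@c["t"]); s=env.state(); print(s["ee_pos"],s["ee_rot"],s["qpos"])
cv2.imwrite("pics/w1b.png",cv2.resize(cv2.imread("pics/wrist1.png"),(800,600),interpolation=2))
```

```text
[575.803484    77.07589078 385.26945839]
[5.74724997e+02 1.02414688e-02 2.13446965e+02] [-1.79941714e+02 -1.53094678e-04  9.00019203e+01] [-1.14492737e+00  1.83378629e+01  8.96785803e+01 -1.06542732e-03
  7.20418339e+01 -1.14651878e+00]
```

View pics/w1b.png

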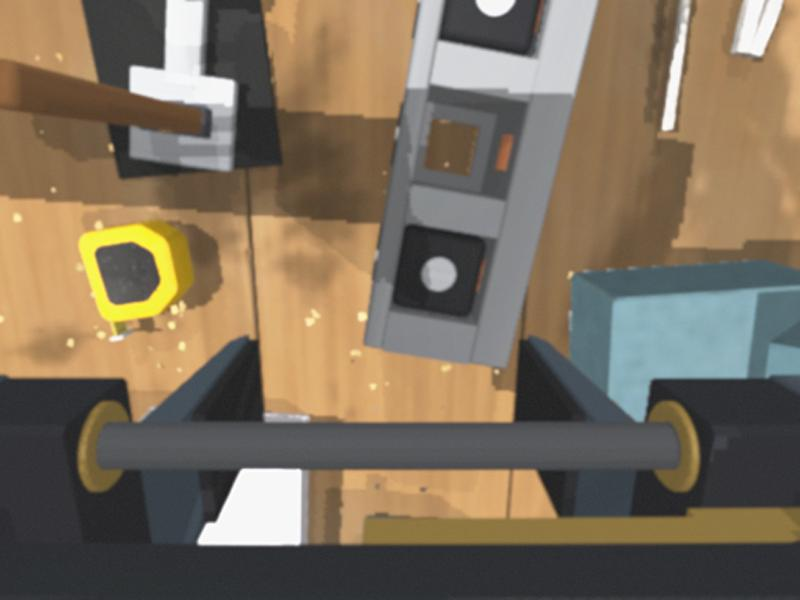

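Call:
send_rows --motion '[{"tx": -0.073, "ty": -0.05, "tz": -0.04, "rx": 0, "ry": 0, "rz": 0, "gripper": -1}, {"tx": -0.073, "ty": -0.05, "tz": -0.04, "rx": 0, "ry": 0, "rz": 0, "gripper": -1}, {"tx": -0.073, "ty": -0.05, "tz": -0.04, "rx": 0, "ry": 0, "rz": 0, "gripper": -1}, {"tx": -0.073, "ty": -0.05, "tz": -0.04, "rx": 0, "ry": 0, "rz": 0, "gripper": -1}, {"tx": -0.073, "ty": -0.05, "tz": -0.04, "rx": 0, "ry": 0, "rz": 0, "gripper": -1}, {"tx": -0.073, "ty": -0.05, "tz": -0.04, "rx": 0, "ry": 0, "rz": 0, "gripper": -1}]'

```text
time_s: 0.95
ee_pos: [423.9, -220.0, 334.5]
ee_rot: [180.0, 0.0, 90.0]
force: [1.3, -0.0, -0.1]
gripper_width: 91.6
gripper_force: 0.0
```

Call:
send_rows --motion '[{"tx": 0, "ty": 0, "tz": 0, "rx": 0, "ry": 0, "rz": 0.334, "gripper": 1}, {"tx": 0, "ty": 0, "tz": 0, "rx": 0, "ry": 0, "rz": 0.334, "gripper": 1}, {"tx": 0, "ty": 0, "tz": 0, "rx": 0, "ry": 0, "rz": 0.334, "gripper": 1}, {"tx": 0, "ty": 0, "tz": 0, "rx": 0, "ry": 0, "rz": 0.334, "gripper": 1}, {"tx": 0, "ty": 0, "tz": 0, "rx": 0, "ry": 0, "rz": 0.334, "gripper": 1}, {"tx": 0, "ty": 0, "tz": 0, "rx": 0, "ry": 0, "rz": 0.334, "gripper": 1}, {"tx": 0, "ty": 0, "tz": 0, "rx": 0, "ry": 0, "rz": 0.334, "gripper": 1}, {"tx": 0, "ty": 0, "tz": 0, "rx": 0, "ry": 0, "rz": 0.334, "gripper": 1}, {"tx": 0, "ty": 0, "tz": 0, "rx": 0, "ry": 0, "rz": 0.334, "gripper": 1}, {"tx": 0, "ty": 0, "tz": 0, "rx": 0, "ry": 0, "rz": 0, "gripper": 1}]'

```text
time_s: 2.2
ee_pos: [424.9, -219.0, 333.8]
ee_rot: [-180.0, 0.0, -0.1]
force: [0.4, 0.5, 0.1]
gripper_width: 0.6
gripper_force: 0.0
```

Run:
```python
from h import *
f,c=grab("wrist","wrist1"); print(-c["R"].T@c["t"]); s=env.state(); print(s["ee_pos"],s["ee_rot"],s["qpos"],s["time_s"])
cv2.imwrite("pics/w1b.png",cv2.resize(cv2.imread("pics/wrist1.png"),(800,600),interpolation=2))
```

```text
[ 502.77953196 -218.88986287  505.7299494 ]
[ 424.89887804 -218.92603474  333.86949814] [-1.79992295e+02  8.37615124e-03 -7.90653017e-03] [-2.86400241e+01  6.24187116e+00  8.84271725e+01  2.75802214e-03
  8.53420002e+01  6.13676587e+01] 2.25
```

View pics/w1b.png

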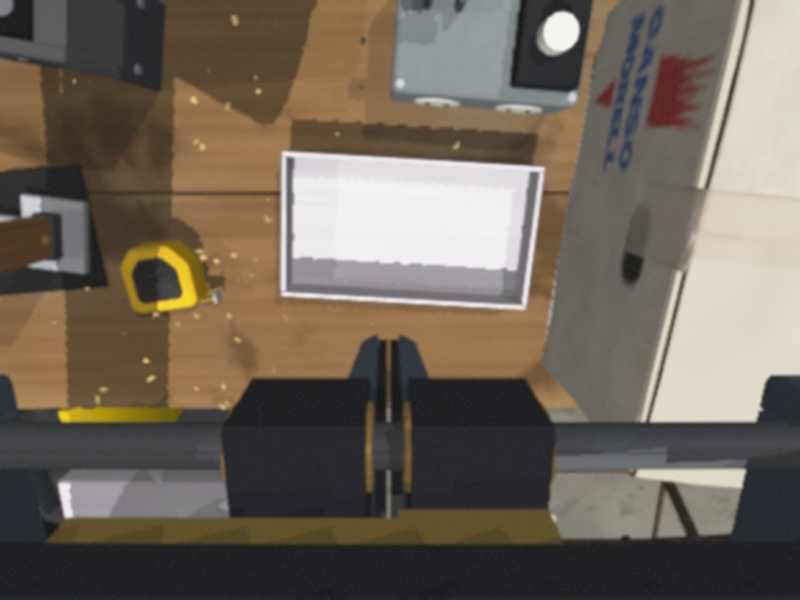

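Run:
```python
from h import *
w=load("wrist1")
C=lambda p:(p[0]*.64,p[1]*.64)
for n,p,z in [("t",(283,152),40),("t",(543,167),40),("t",(526,307),40),("t",(281,295),40),("box fl",(396,98),70),("box fr",(582,108),70),("box L side",(400,5),70),("btn top",(558,32),107),("blk",(513,85),90),("wbox",(594,85),0),("wbox",(545,365),0),("wb top",(750,0),200),("wb top",(640,470),200),("tape",(165,278),33),("wbt",(750,0),250),("wb top",(640,470),250)]: print(n,at(w,C(p),z).round(1))
```

```text
t [ 508.4 -127.3   40. ]
t [ 495.5 -354.3   40. ]
t [ 367.9 -348.4   40. ]
t [ 379.8 -118.2   40. ]
box fl [ 548.9 -224.9   70. ]
box fr [ 541.5 -373.1   70. ]
box L side [ 615.  -227.8   70. ]
btn top [ 588.5 -338.2  107. ]
blk [ 555.9 -312.5   90. ]
wbox [ 567.5 -406.9   -0. ]
wbox [ 292.4 -384.3    0. ]
wb top [ 584.5 -411.8  200. ]
wb top [ 298.4 -390.3  200. ]
tape [394.7  -7.9  33. ]
wbt [ 571.2 -380.3  250. ]
wb top [ 331.8 -362.2  250. ]
```

Call:
send_rows --motion '[{"tx": 0, "ty": 0, "tz": 0, "rx": 0, "ry": 0, "rz": -0.334, "gripper": 1}, {"tx": 0, "ty": 0, "tz": 0, "rx": 0, "ry": 0, "rz": -0.334, "gripper": 1}, {"tx": 0, "ty": 0, "tz": 0, "rx": 0, "ry": 0, "rz": -0.334, "gripper": 1}, {"tx": 0, "ty": 0, "tz": 0, "rx": 0, "ry": 0, "rz": -0.334, "gripper": 1}, {"tx": 0, "ty": 0, "tz": 0, "rx": 0, "ry": 0, "rz": -0.334, "gripper": 1}, {"tx": 0, "ty": 0, "tz": 0, "rx": 0, "ry": 0, "rz": -0.334, "gripper": 1}, {"tx": 0, "ty": 0, "tz": 0, "rx": 0, "ry": 0, "rz": -0.334, "gripper": 1}, {"tx": 0, "ty": 0, "tz": 0, "rx": 0, "ry": 0, "rz": -0.334, "gripper": 1}, {"tx": 0, "ty": 0, "tz": 0, "rx": 0, "ry": 0, "rz": -0.334, "gripper": 1}, {"tx": 0, "ty": 0, "tz": 0, "rx": 0, "ry": 0, "rz": 0, "gripper": 1}]'

```text
time_s: 3.5
ee_pos: [424.9, -219.0, 333.9]
ee_rot: [-180.0, -0.0, 90.0]
force: [0.3, 0.8, -0.7]
gripper_width: 0.1
gripper_force: 0.0
```

Call:
send_rows --motion '[{"tx": -0.06, "ty": 0.082, "tz": 0, "rx": 0, "ry": 0, "rz": 0, "gripper": 1}, {"tx": -0.06, "ty": 0.082, "tz": 0, "rx": 0, "ry": 0, "rz": 0, "gripper": 1}, {"tx": -0.06, "ty": 0.082, "tz": 0, "rx": 0, "ry": 0, "rz": 0, "gripper": 1}, {"tx": -0.06, "ty": 0.082, "tz": 0, "rx": 0, "ry": 0, "rz": 0, "gripper": 1}, {"tx": 0, "ty": 0, "tz": 0.1, "rx": 0, "ry": 0, "rz": 0, "gripper": 1}, {"tx": 0, "ty": 0, "tz": 0.1, "rx": 0, "ry": 0, "rz": 0, "gripper": 1}, {"tx": 0, "ty": 0, "tz": 0.1, "rx": 0, "ry": 0, "rz": 0, "gripper": 1}, {"tx": 0, "ty": 0, "tz": 0.1, "rx": 0, "ry": 0, "rz": 0, "gripper": 1}, {"tx": 0, "ty": 0, "tz": 0, "rx": 0, "ry": 0, "rz": 0, "gripper": 1}]'

```text
time_s: 4.62
ee_pos: [586.5, -337.5, 129.5]
ee_rot: [-179.5, -0.3, 89.9]
force: [0.5, 0.2, 0.5]
gripper_width: 0.4
gripper_force: 0.0
```

Call:
send_rows --motion '[{"tx": 0, "ty": 0, "tz": 0.044, "rx": 0, "ry": 0, "rz": 0, "gripper": 1}, {"tx": 0, "ty": 0, "tz": 0.006, "rx": 0, "ry": 0, "rz": 0, "gripper": 1}, {"tx": 0, "ty": 0, "tz": 0.006, "rx": 0, "ry": 0, "rz": 0, "gripper": 1}, {"tx": 0, "ty": 0, "tz": 0.006, "rx": 0, "ry": 0, "rz": 0, "gripper": 1}, {"tx": 0, "ty": 0, "tz": 0, "rx": 0, "ry": 0, "rz": 0, "gripper": 1}]'

```text
time_s: 5.25
ee_pos: [590.1, -339.6, 104.4]
ee_rot: [179.8, 0.1, 90.0]
force: [1.4, -0.2, 3.3]
gripper_width: 0.4
gripper_force: 1.3
```

Call:
send_rows --motion '[{"tx": 0, "ty": 0, "tz": 0.006, "rx": 0, "ry": 0, "rz": 0, "gripper": 1}, {"tx": 0, "ty": 0, "tz": 0.003, "rx": 0, "ry": 0, "rz": 0, "gripper": 1}, {"tx": 0, "ty": 0, "tz": 0, "rx": 0, "ry": 0, "rz": 0, "gripper": 1}]'

```text
time_s: 5.62
ee_pos: [590.1, -339.6, 100.3]
ee_rot: [179.8, 0.1, 90.0]
force: [0.9, -0.1, 8.7]
gripper_width: 0.7
gripper_force: 4.3
```

Call:
send_rows --motion '[{"tx": 0, "ty": 0, "tz": -0.1, "rx": 0, "ry": 0, "rz": 0, "gripper": 1}, {"tx": 0, "ty": 0, "tz": -0.1, "rx": 0, "ry": 0, "rz": 0, "gripper": 1}, {"tx": 0, "ty": 0, "tz": -0.1, "rx": 0, "ry": 0, "rz": 0, "gripper": 1}, {"tx": 0, "ty": 0, "tz": -0.1, "rx": 0, "ry": 0, "rz": 0, "gripper": 1}, {"tx": 0.109, "ty": -0.022, "tz": -0.008, "rx": 0, "ry": 0, "rz": 0, "gripper": -1}, {"tx": 0.109, "ty": -0.022, "tz": -0.008, "rx": 0, "ry": 0, "rz": 0, "gripper": -1}, {"tx": 0.109, "ty": -0.022, "tz": -0.008, "rx": 0, "ry": 0, "rz": 0, "gripper": -1}, {"tx": 0.109, "ty": -0.022, "tz": -0.008, "rx": 0, "ry": 0, "rz": 0, "gripper": -1}, {"tx": 0.109, "ty": -0.022, "tz": -0.008, "rx": 0, "ry": 0, "rz": 0, "gripper": -1}, {"tx": 0.109, "ty": -0.022, "tz": -0.008, "rx": 0, "ry": 0, "rz": 0, "gripper": -1}, {"tx": 0.109, "ty": -0.022, "tz": -0.008, "rx": 0, "ry": 0, "rz": 0, "gripper": -1}, {"tx": 0.109, "ty": -0.022, "tz": -0.008, "rx": 0, "ry": 0, "rz": 0, "gripper": -1}]'

```text
time_s: 7.12
ee_pos: [499.6, 98.5, 329.7]
ee_rot: [-179.9, 0.0, 90.0]
force: [0.4, 0.7, 0.4]
gripper_width: 77.6
gripper_force: 0.0
```

Call:
send_rows --motion '[{"tx": 0, "ty": 0, "tz": 0, "rx": 0, "ry": 0, "rz": -0.334, "gripper": -1}, {"tx": 0, "ty": 0, "tz": 0, "rx": 0, "ry": 0, "rz": -0.334, "gripper": -1}, {"tx": 0, "ty": 0, "tz": 0, "rx": 0, "ry": 0, "rz": -0.334, "gripper": -1}, {"tx": 0, "ty": 0, "tz": 0, "rx": 0, "ry": 0, "rz": -0.334, "gripper": -1}, {"tx": 0, "ty": 0, "tz": 0, "rx": 0, "ry": 0, "rz": -0.334, "gripper": -1}, {"tx": 0, "ty": 0, "tz": 0, "rx": 0, "ry": 0, "rz": -0.334, "gripper": -1}, {"tx": 0, "ty": 0, "tz": 0, "rx": 0, "ry": 0, "rz": -0.334, "gripper": -1}, {"tx": 0, "ty": 0, "tz": 0, "rx": 0, "ry": 0, "rz": -0.334, "gripper": -1}, {"tx": 0, "ty": 0, "tz": 0, "rx": 0, "ry": 0, "rz": -0.334, "gripper": -1}, {"tx": 0, "ty": 0, "tz": 0, "rx": 0, "ry": 0, "rz": 0, "gripper": -1}]'

```text
time_s: 8.38
ee_pos: [500.4, 96.9, 329.6]
ee_rot: [-180.0, -0.1, -179.9]
force: [0.5, 0.8, -0.1]
gripper_width: 91.3
gripper_force: 0.0
```

Run:
```python
from h import *
f,c=grab("wrist","wrist2"); print(-c["R"].T@c["t"]); s=env.state(); print(s["ee_pos"],s["ee_rot"],s["qpos"],s["time_s"])
grab("scene","scene2")
a=cv2.resize(cv2.imread("pics/wrist2.png"),(480,360),interpolation=2)
a=cv2.resize(cv2.imread("pics/wrist2.png")[0:240,120:512],None,fx=1.6,fy=1.6,interpolation=2)
b=cv2.resize(cv2.imread("pics/scene2.png")[140:220,240:380],None,fx=2.5,fy=2.5,interpolation=2)
o=np.zeros((600,800,3),np.uint8);o[:384,:627]=a;o[390:590,:350]=b
cv2.imwrite("pics/w2b.png",o)
```

```text
[424.80779033  97.04810447 501.73840264]
[500.50423696  96.91716086 329.77102228] [-1.79982278e+02 -1.06806631e-01 -1.79992720e+02] [ 9.66619626e+00  9.40348333e+00  8.52177555e+01  4.51133017e-04
  8.54870271e+01 -8.03411359e+01] 8.425
```

View pics/w2b.png

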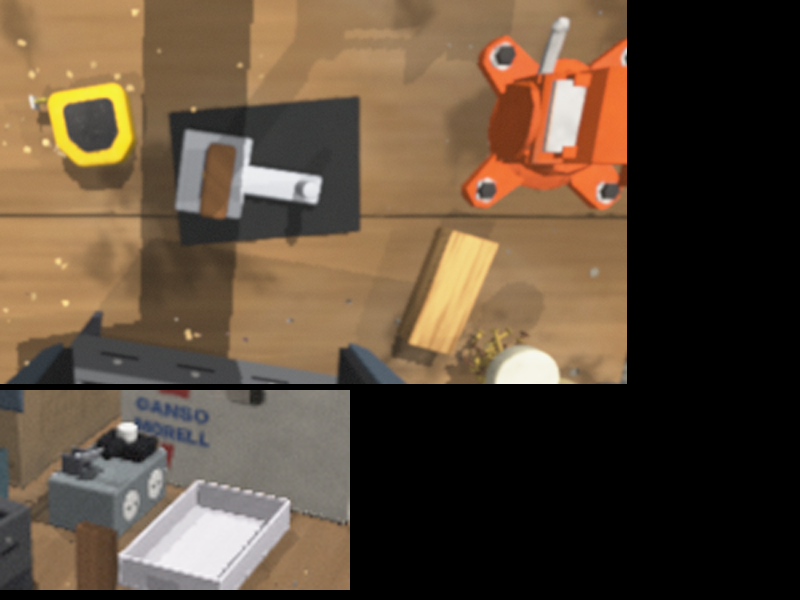

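Run:
```python
from h import *
w=load("wrist2");s=load("scene2")
C=lambda p:(120+p[0]/1.6,p[1]/1.6)
for n,p,z in [("mat",(170,112),4),("mat",(358,97),4),("mat",(359,230),4),("mat",(183,245),4),("foot",(184,129),14),("foot",(252,138),14),("foot",(243,218),14),("foot",(176,210),14),("pin",(313,184),62),
("ht",(205,142),204),("ht",(237,146),204),("ht",(229,218),204),("ht",(200,216),204),("hb",(237,146),14),("sander",(450,290),35),("jar",(525,365),81)]: print(n,at(w,C(p),z).round(1))
T=env.grab_frame("wrist")["T_tool_cam"]; print(np.round(T,3))
# expected projection of the handle
o=np.array([432,140.]);
for th in(84,90,96):
  r=np.radians(th); ex=np.array([np.cos(r),np.sin(r)]); ey=np.array([-ex[1],ex[0]])
  P=lambda x,y,z:np.r_[o+x*ex+y*ey,z+4]
  q=proj(w,[P(-53,20,200),P(-37,20,200),P(-37,-20,200),P(-53,-20,200),P(35,0,58),P(-75,35,10),P(-15,-35,10)]); print(th,((q-[120,0])*1.6).round().tolist())
```

```text
mat [380.3  66.1   4. ]
mat [367.5 232.2   4. ]
mat [484.5 242.2   4. ]
mat [498.8  76.4   4. ]
foot [395.2  78.7  14. ]
foot [402.7 138.6  14. ]
foot [472.5 132.   14. ]
foot [465.3  70.7  14. ]
pin [440.4 184.9  62. ]
ht [413.4  97.1 204. ]
ht [415.4 114.4 204. ]
ht [453.9 110.6 204. ]
ht [452.8  94.3 204. ]
hb [409.4 125.5  14. ]
sander [535.1 320.6  35. ]
jar [590.2 371.7  81. ]
[[-0.00000e+00 -9.62000e-01 -2.72000e-01  7.59530e+01]
 [ 1.00000e+00 -1.00000e-03  1.00000e-03  1.72000e-01]
 [-1.00000e-03 -2.72000e-01  9.62000e-01 -1.71962e+02]
 [ 0.00000e+00  0.00000e+00  0.00000e+00  1.00000e+00]]
84 [[191.0, 129.0], [220.0, 132.0], [212.0, 207.0], [184.0, 204.0], [301.0, 178.0], [173.0, 122.0], [232.0, 210.0]]
90 [[186.0, 139.0], [216.0, 139.0], [216.0, 215.0], [187.0, 214.0], [301.0, 173.0], [168.0, 131.0], [235.0, 212.0]]
96 [[183.0, 150.0], [212.0, 147.0], [220.0, 221.0], [191.0, 224.0], [301.0, 169.0], [165.0, 141.0], [240.0, 213.0]]
```

Call:
send_rows --motion '[{"tx": 0.066, "ty": 0.007, "tz": 0, "rx": 0, "ry": 0, "rz": 0, "gripper": -1}, {"tx": 0.067, "ty": 0.007, "tz": 0, "rx": 0, "ry": 0, "rz": 0, "gripper": -1}, {"tx": 0, "ty": 0, "tz": 0, "rx": 0, "ry": 0, "rz": 0.193, "gripper": -1}, {"tx": 0, "ty": 0, "tz": 0.068, "rx": 0, "ry": 0, "rz": 0, "gripper": -1}, {"tx": 0, "ty": 0, "tz": 0.068, "rx": 0, "ry": 0, "rz": 0, "gripper": -1}, {"tx": 0, "ty": 0, "tz": 0.068, "rx": 0, "ry": 0, "rz": 0, "gripper": -1}, {"tx": 0, "ty": 0, "tz": 0.068, "rx": 0, "ry": 0, "rz": 0, "gripper": -1}, {"tx": 0, "ty": 0, "tz": 0.068, "rx": 0, "ry": 0, "rz": 0, "gripper": -1}, {"tx": 0, "ty": 0, "tz": 0, "rx": 0, "ry": 0, "rz": 0, "gripper": -1}]'

```text
time_s: 9.65
ee_pos: [432.6, 103.4, 158.6]
ee_rot: [-179.9, -0.3, 174.3]
force: [-0.3, -0.3, 1.4]
gripper_width: 91.0
gripper_force: 0.0
```

Call:
send_rows --motion '[{"tx": 0, "ty": 0, "tz": 0, "rx": 0, "ry": 0, "rz": 0, "gripper": 1}, {"tx": 0, "ty": 0, "tz": 0, "rx": 0, "ry": 0, "rz": 0, "gripper": 1}, {"tx": 0, "ty": 0, "tz": 0, "rx": 0, "ry": 0, "rz": 0, "gripper": 1}, {"tx": 0, "ty": 0, "tz": 0, "rx": 0, "ry": 0, "rz": 0, "gripper": 1}, {"tx": 0, "ty": 0, "tz": 0, "rx": 0, "ry": 0, "rz": 0, "gripper": 1}, {"tx": 0, "ty": 0, "tz": 0, "rx": 0, "ry": 0, "rz": 0, "gripper": 1}, {"tx": 0, "ty": 0, "tz": 0, "rx": 0, "ry": 0, "rz": 0, "gripper": 1}]' --grip_force 55

```text
time_s: 10.52
ee_pos: [434.5, 103.8, 160.5]
ee_rot: [-180.0, 0.0, 174.4]
force: [-0.6, 0.2, 0.0]
gripper_width: 23.8
gripper_force: 0.0
```

Call:
send_rows --motion '[{"tx": 0, "ty": 0, "tz": 0, "rx": 0, "ry": 0, "rz": 0, "gripper": 1}, {"tx": 0, "ty": 0, "tz": 0, "rx": 0, "ry": 0, "rz": 0, "gripper": 1}, {"tx": 0, "ty": 0, "tz": -0.03, "rx": 0, "ry": 0, "rz": 0, "gripper": 1}, {"tx": 0, "ty": 0, "tz": -0.03, "rx": 0, "ry": 0, "rz": 0, "gripper": 1}]'

```text
time_s: 11.02
ee_pos: [433.5, 103.7, 189.7]
ee_rot: [-180.0, -0.2, 174.4]
force: [1.2, -0.4, -4.0]
gripper_width: 15.7
gripper_force: 55.0
```

Call:
send_rows --motion '[{"tx": 0, "ty": 0, "tz": 0, "rx": 0, "ry": 0, "rz": 0.314, "gripper": 1}, {"tx": 0, "ty": 0, "tz": 0, "rx": 0, "ry": 0, "rz": 0.314, "gripper": 1}, {"tx": 0, "ty": 0, "tz": 0, "rx": 0, "ry": 0, "rz": 0.314, "gripper": 1}, {"tx": 0, "ty": 0, "tz": 0, "rx": 0, "ry": 0, "rz": 0.314, "gripper": 1}, {"tx": 0, "ty": 0, "tz": 0, "rx": 0, "ry": 0, "rz": 0.314, "gripper": 1}, {"tx": 0, "ty": 0, "tz": 0, "rx": 0, "ry": 0, "rz": 0.314, "gripper": 1}, {"tx": 0, "ty": 0, "tz": 0, "rx": 0, "ry": 0, "rz": 0.314, "gripper": 1}, {"tx": 0, "ty": 0, "tz": 0, "rx": 0, "ry": 0, "rz": 0.314, "gripper": 1}, {"tx": 0, "ty": 0, "tz": 0, "rx": 0, "ry": 0, "rz": 0.314, "gripper": 1}, {"tx": 0, "ty": 0, "tz": 0, "rx": 0, "ry": 0, "rz": 0.314, "gripper": 1}, {"tx": 0, "ty": 0, "tz": 0, "rx": 0, "ry": 0, "rz": 0, "gripper": 1}]'

```text
time_s: 12.4
ee_pos: [433.7, 103.7, 189.6]
ee_rot: [-179.9, 0.0, 80.3]
force: [-0.8, 0.1, -4.5]
gripper_width: 15.9
gripper_force: 55.0
```

Run:
```python
from h import *
s=env.state(); print(s["ee_pos"],s["ee_rot"],s["gripper_width"],s["gripper_force"],s["force"])
f,c=grab("scene","scene3"); grab("side","side3")
a=cv2.resize(cv2.imread("pics/scene3.png")[150:320,150:350],None,fx=2,fy=2,interpolation=2)
b=cv2.resize(cv2.imread("pics/side3.png")[140:260,170:350],None,fx=2.2,fy=2.2,interpolation=2)
o=np.zeros((345,800,3),np.uint8);o[:340,:400]=a;o[:264,402:798]=b
cv2.imwrite("pics/c3.png",o)
```

```text
[433.70692554 103.7457117  189.61309623] [-1.79879326e+02  3.03608534e-02  8.02958027e+01] 15.87015594144034 54.99924302101135 [-0.79180348  0.0523486  -4.46798445]
```

View pics/c3.png

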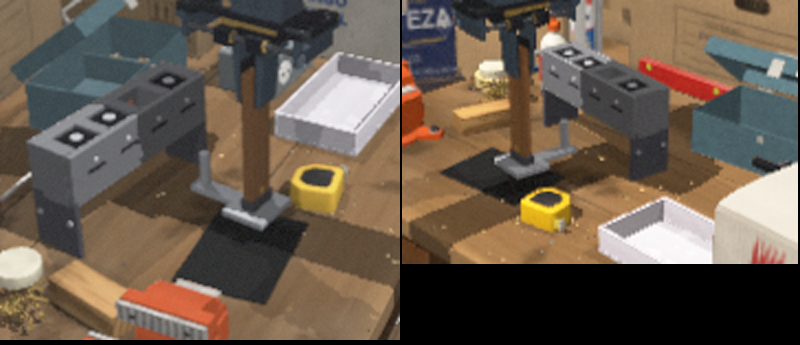

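Run:
```python
from h import *
s=load("scene3");d=load("side3");w=load("wrist0")
S=lambda p:(150+p[0]/2,150+p[1]/2); D=lambda p:(170+(p[0]-402)/2.2,140+p[1]/2.2)
print("tip",at(s,S((204,153)),91).round(1),at(d,D((565,124)),91).round(1),"exp 512.5,90")
for p in[(76,136),(108.5,117),(168,80)]: print(at(s,S(p),146).round(1))
for p in[(570,52),(591,62),(632,85)]: print(at(d,D(p),146).round(1))
# disc centroid in wrist0 
im=cv2.cvtColor(cv2.imread("pics/wrist0.png"),cv2.COLOR_BGR2GRAY)
for (x,y) in[(281,175),(317,2)]:
  x0,y0=x-16,max(0,y-16); sub=im[y0:y+17,x0:x+17]>110; m=np.argwhere(sub).mean(0); print((x0+m[1],y0+m[0]),at(w,(x0+m[1],y0+m[0]),146).round(1))
O=np.array([615,112.]);a=np.radians(-9.8);ex=np.array([np.cos(a),np.sin(a)]);ey=np.array([-ex[1],ex[0]])
for y in(90,30,-90):print("well",(O+y*ey).round(1))
for q,z in [((-31.5,-132),147),((41.5,-132),147)]: print(proj(w,np.r_[O+q[0]*ex+q[1]*ey,z]).round(1),"vs 234,221 / 322,235")
```

```text
tip [510.8  94.1  91. ] [500.4  76.2  91. ] exp 512.5,90
[628.5 202.  146. ]
[617.2 145.6 146. ]
[597.4  26.3 146. ]
[627.2 196.4 146. ]
[618.8 137.2 146. ]
[593.1  20.  146. ]
(np.float64(280.7886597938144), np.float64(175.11855670103094)) [599.5  24.7 146. ]
(np.float64(316.51141552511416), np.float64(4.141552511415525)) [619.8 138.6 146. ]
well [630.3 200.7]
well [620.1 141.6]
well [599.7  23.3]
[[230.3 223. ]] vs 234,221 / 322,235
[[322.7 238. ]] vs 234,221 / 322,235
```

Call:
send_rows --motion '[{"tx": 0.046, "ty": 0.033, "tz": 0, "rx": 0, "ry": 0, "rz": 0, "gripper": 1}, {"tx": 0.046, "ty": 0.033, "tz": 0, "rx": 0, "ry": 0, "rz": 0, "gripper": 1}, {"tx": 0.047, "ty": 0.034, "tz": 0, "rx": 0, "ry": 0, "rz": 0, "gripper": 1}, {"tx": 0, "ty": 0, "tz": 0.022, "rx": 0, "ry": 0, "rz": 0, "gripper": 1}, {"tx": 0, "ty": 0, "tz": 0.022, "rx": 0, "ry": 0, "rz": 0, "gripper": 1}, {"tx": 0, "ty": 0, "tz": 0, "rx": 0, "ry": 0, "rz": 0, "gripper": 1}, {"tx": 0, "ty": 0, "tz": 0, "rx": 0, "ry": 0, "rz": 0, "gripper": 1}]'

```text
time_s: 13.38
ee_pos: [495.4, 163.4, 168.6]
ee_rot: [180.0, 0.0, 80.2]
force: [-0.1, -0.7, -4.6]
gripper_width: 15.7
gripper_force: 55.0
```

Call:
send_rows --motion '[{"tx": 0, "ty": 0.03, "tz": 0, "rx": 0, "ry": 0, "rz": 0, "gripper": 1}, {"tx": 0, "ty": 0.03, "tz": 0, "rx": 0, "ry": 0, "rz": 0, "gripper": 1}, {"tx": 0, "ty": 0.032, "tz": 0, "rx": 0, "ry": 0, "rz": 0, "gripper": 1}, {"tx": 0, "ty": 0, "tz": 0, "rx": 0, "ry": 0, "rz": 0, "gripper": 1}, {"tx": 0, "ty": 0, "tz": 0, "rx": 0, "ry": 0, "rz": 0, "gripper": 1}]'

```text
time_s: 14.0
ee_pos: [540.5, 155.8, 168.1]
ee_rot: [-179.9, 0.0, 80.2]
force: [-0.2, 0.1, -4.4]
gripper_width: 15.8
gripper_force: 55.0
```

Call:
send_rows --motion '[{"tx": 0, "ty": 0, "tz": -0.009, "rx": 0, "ry": 0, "rz": 0, "gripper": 1}, {"tx": 0, "ty": 0, "tz": -0.009, "rx": 0, "ry": 0, "rz": 0, "gripper": 1}, {"tx": 0, "ty": 0, "tz": 0, "rx": 0, "ry": 0, "rz": 0, "gripper": 1}, {"tx": 0, "ty": 0, "tz": 0, "rx": 0, "ry": 0, "rz": 0, "gripper": 1}]'

```text
time_s: 14.5
ee_pos: [540.9, 156.0, 177.6]
ee_rot: [180.0, -0.0, 80.2]
force: [0.6, -0.3, -4.8]
gripper_width: 15.7
gripper_force: 55.0
```

Call:
send_rows --motion '[{"tx": 0, "ty": 0, "tz": -0.012, "rx": 0, "ry": 0, "rz": 0, "gripper": 1}, {"tx": 0, "ty": 0, "tz": -0.015, "rx": 0, "ry": 0, "rz": 0, "gripper": 1}, {"tx": 0, "ty": 0, "tz": -0.015, "rx": 0, "ry": 0, "rz": 0, "gripper": 1}, {"tx": 0, "ty": 0, "tz": -0.015, "rx": 0, "ry": 0, "rz": 0, "gripper": 1}, {"tx": 0, "ty": 0, "tz": -0.016, "rx": 0, "ry": 0, "rz": 0, "gripper": 1}, {"tx": 0, "ty": 0, "tz": 0, "rx": 0, "ry": 0, "rz": 0, "gripper": 1}, {"tx": 0, "ty": 0, "tz": 0, "rx": 0, "ry": 0, "rz": 0, "gripper": 1}]'

```text
time_s: 15.38
ee_pos: [542.4, 156.0, 215.0]
ee_rot: [179.8, -0.1, 80.2]
force: [0.4, -0.1, -3.6]
gripper_width: 15.9
gripper_force: 55.0
```

Run:
```python
from h import *
s=env.state(); print(s["ee_pos"],s["ee_rot"],s["gripper_width"],s["force"])
f,c=grab("scene","scene4"); grab("side","side4")
a=cv2.resize(cv2.imread("pics/scene4.png")[150:300,150:350],None,fx=2,fy=2,interpolation=2)
b=cv2.resize(cv2.imread("pics/side4.png")[140:260,170:350],None,fx=2.2,fy=2.2,interpolation=2)
o=np.zeros((300,800,3),np.uint8);o[:300,:400]=a;o[:264,402:798]=b
cv2.imwrite("pics/c4.png",o)
```

```text
[542.36154964 155.97407934 214.96361591] [ 1.79763917e+02 -6.31724845e-02  8.01975936e+01] 15.936835593647766 [ 0.38566878 -0.08551816 -3.57422734]
```

View pics/c4.png

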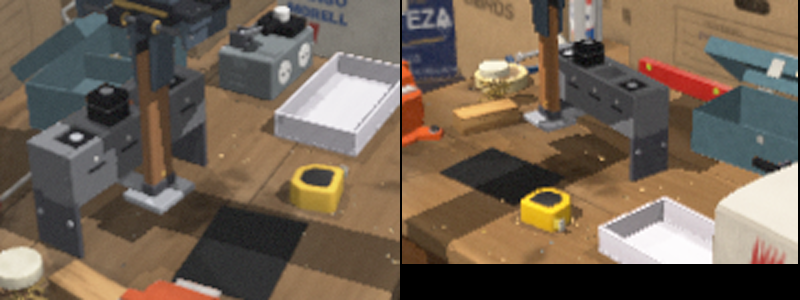

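Call:
send_rows --motion '[{"tx": 0, "ty": 0, "tz": 0.024, "rx": 0, "ry": 0, "rz": 0, "gripper": 1}, {"tx": 0, "ty": 0, "tz": 0.035, "rx": 0, "ry": 0, "rz": 0, "gripper": 1}, {"tx": 0, "ty": 0, "tz": 0.035, "rx": 0, "ry": 0, "rz": 0, "gripper": 1}, {"tx": 0, "ty": 0, "tz": 0, "rx": 0, "ry": 0, "rz": 0, "gripper": 1}, {"tx": 0, "ty": 0, "tz": 0, "rx": 0, "ry": 0, "rz": 0, "gripper": 1}]'

```text
time_s: 16.1
ee_pos: [541.4, 156.0, 167.2]
ee_rot: [179.9, -0.0, 80.2]
force: [-0.2, -0.6, -4.6]
gripper_width: 15.8
gripper_force: 55.0
```

Call:
send_rows --motion '[{"tx": 0.04, "ty": 0, "tz": 0, "rx": 0, "ry": 0, "rz": 0, "gripper": 1}, {"tx": 0.04, "ty": 0, "tz": 0, "rx": 0, "ry": 0, "rz": 0, "gripper": 1}, {"tx": 0.04, "ty": 0, "tz": 0, "rx": 0, "ry": 0, "rz": 0, "gripper": 1}, {"tx": 0, "ty": 0, "tz": 0, "rx": 0, "ry": 0, "rz": 0, "gripper": 1}, {"tx": 0, "ty": 0, "tz": 0, "rx": 0, "ry": 0, "rz": 0, "gripper": 1}]'

```text
time_s: 16.73
ee_pos: [550.9, 215.2, 166.7]
ee_rot: [-180.0, 0.1, 80.2]
force: [-0.3, -0.7, -4.2]
gripper_width: 15.8
gripper_force: 55.0
```

Call:
send_rows --motion '[{"tx": 0, "ty": 0, "tz": -0.009, "rx": 0, "ry": 0, "rz": 0, "gripper": 1}, {"tx": 0, "ty": 0, "tz": -0.009, "rx": 0, "ry": 0, "rz": 0, "gripper": 1}, {"tx": 0, "ty": 0, "tz": 0, "rx": 0, "ry": 0, "rz": 0, "gripper": 1}, {"tx": 0, "ty": 0, "tz": 0, "rx": 0, "ry": 0, "rz": 0, "gripper": 1}]'

```text
time_s: 17.23
ee_pos: [551.1, 214.8, 176.1]
ee_rot: [180.0, -0.0, 80.2]
force: [-0.6, -0.2, -3.7]
gripper_width: 15.8
gripper_force: 55.0
```

In the hole; push up, then lower and go to well 4 (−180 mm).

Call:
send_rows --motion '[{"tx": 0, "ty": 0, "tz": -0.013, "rx": 0, "ry": 0, "rz": 0, "gripper": 1}, {"tx": 0, "ty": 0, "tz": -0.016, "rx": 0, "ry": 0, "rz": 0, "gripper": 1}, {"tx": 0, "ty": 0, "tz": -0.016, "rx": 0, "ry": 0, "rz": 0, "gripper": 1}, {"tx": 0, "ty": 0, "tz": -0.016, "rx": 0, "ry": 0, "rz": 0, "gripper": 1}, {"tx": 0, "ty": 0, "tz": -0.015, "rx": 0, "ry": 0, "rz": 0, "gripper": 1}, {"tx": 0, "ty": 0, "tz": 0, "rx": 0, "ry": 0, "rz": 0, "gripper": 1}, {"tx": 0, "ty": 0, "tz": 0, "rx": 0, "ry": 0, "rz": 0, "gripper": 1}]'

```text
time_s: 18.1
ee_pos: [552.6, 215.1, 215.0]
ee_rot: [179.8, -0.1, 80.2]
force: [0.8, 0.2, -4.8]
gripper_width: 15.8
gripper_force: 55.0
```

Call:
send_rows --motion '[{"tx": 0, "ty": 0, "tz": 0.024, "rx": 0, "ry": 0, "rz": 0, "gripper": 1}, {"tx": 0, "ty": 0, "tz": 0.035, "rx": 0, "ry": 0, "rz": 0, "gripper": 1}, {"tx": 0, "ty": 0, "tz": 0.034, "rx": 0, "ry": 0, "rz": 0, "gripper": 1}, {"tx": 0, "ty": 0, "tz": 0, "rx": 0, "ry": 0, "rz": 0, "gripper": 1}, {"tx": 0, "ty": 0, "tz": 0, "rx": 0, "ry": 0, "rz": 0, "gripper": 1}]'

```text
time_s: 18.73
ee_pos: [551.7, 215.2, 167.8]
ee_rot: [179.9, -0.0, 80.2]
force: [0.7, 0.7, -4.8]
gripper_width: 15.8
gripper_force: 55.0
```

Call:
send_rows --motion '[{"tx": -0.06, "ty": 0, "tz": 0, "rx": 0, "ry": 0, "rz": 0, "gripper": 1}, {"tx": -0.06, "ty": 0, "tz": 0, "rx": 0, "ry": 0, "rz": 0, "gripper": 1}, {"tx": -0.06, "ty": 0, "tz": 0, "rx": 0, "ry": 0, "rz": 0, "gripper": 1}, {"tx": -0.06, "ty": 0, "tz": 0, "rx": 0, "ry": 0, "rz": 0, "gripper": 1}, {"tx": -0.06, "ty": 0, "tz": 0, "rx": 0, "ry": 0, "rz": 0, "gripper": 1}, {"tx": -0.06, "ty": 0, "tz": 0, "rx": 0, "ry": 0, "rz": 0, "gripper": 1}, {"tx": 0, "ty": 0, "tz": 0, "rx": 0, "ry": 0, "rz": 0, "gripper": 1}, {"tx": 0, "ty": 0, "tz": 0, "rx": 0, "ry": 0, "rz": 0, "gripper": 1}]'

```text
time_s: 19.73
ee_pos: [521.2, 38.1, 168.3]
ee_rot: [179.9, -0.1, 80.2]
force: [0.2, -0.1, -3.7]
gripper_width: 15.9
gripper_force: 55.0
```

Call:
send_rows --motion '[{"tx": 0, "ty": 0, "tz": -0.01, "rx": 0, "ry": 0, "rz": 0, "gripper": 1}, {"tx": 0, "ty": 0, "tz": -0.009, "rx": 0, "ry": 0, "rz": 0, "gripper": 1}, {"tx": 0, "ty": 0, "tz": 0, "rx": 0, "ry": 0, "rz": 0, "gripper": 1}, {"tx": 0, "ty": 0, "tz": 0, "rx": 0, "ry": 0, "rz": 0, "gripper": 1}]'

```text
time_s: 20.23
ee_pos: [520.5, 37.9, 177.0]
ee_rot: [180.0, 0.0, 80.2]
force: [0.6, -0.1, -4.4]
gripper_width: 16.0
gripper_force: 55.0
```

Call:
send_rows --motion '[{"tx": 0, "ty": 0, "tz": -0.013, "rx": 0, "ry": 0, "rz": 0, "gripper": 1}, {"tx": 0, "ty": 0, "tz": -0.016, "rx": 0, "ry": 0, "rz": 0, "gripper": 1}, {"tx": 0, "ty": 0, "tz": -0.016, "rx": 0, "ry": 0, "rz": 0, "gripper": 1}, {"tx": 0, "ty": 0, "tz": -0.016, "rx": 0, "ry": 0, "rz": 0, "gripper": 1}, {"tx": 0, "ty": 0, "tz": -0.014, "rx": 0, "ry": 0, "rz": 0, "gripper": 1}, {"tx": 0, "ty": 0, "tz": 0, "rx": 0, "ry": 0, "rz": 0, "gripper": 1}, {"tx": 0, "ty": 0, "tz": 0, "rx": 0, "ry": 0, "rz": 0, "gripper": 1}]'

```text
time_s: 21.1
ee_pos: [521.8, 37.6, 215.3]
ee_rot: [179.8, -0.0, 80.2]
force: [0.4, 0.2, -5.1]
gripper_width: 15.6
gripper_force: 55.0
```

Call:
send_rows --motion '[{"tx": 0, "ty": 0, "tz": 0.024, "rx": 0, "ry": 0, "rz": 0, "gripper": 1}, {"tx": 0, "ty": 0, "tz": 0.035, "rx": 0, "ry": 0, "rz": 0, "gripper": 1}, {"tx": 0, "ty": 0, "tz": 0.034, "rx": 0, "ry": 0, "rz": 0, "gripper": 1}, {"tx": 0, "ty": 0, "tz": 0, "rx": 0, "ry": 0, "rz": 0, "gripper": 1}, {"tx": 0, "ty": 0, "tz": 0, "rx": 0, "ry": 0, "rz": 0, "gripper": 1}]'

```text
time_s: 21.72
ee_pos: [521.0, 37.7, 168.2]
ee_rot: [179.9, -0.0, 80.2]
force: [-0.2, 0.9, -4.2]
gripper_width: 15.8
gripper_force: 55.0
```

Run:
```python
from h import *
s=env.state(); print(s["ee_pos"],s["ee_rot"],s["gripper_width"],s["force"])
f,c=grab("scene","scene5"); grab("side","side5")
a=cv2.resize(cv2.imread("pics/scene5.png")[150:300,150:350],None,fx=2,fy=2,interpolation=2)
b=cv2.resize(cv2.imread("pics/side5.png")[140:260,170:350],None,fx=2.2,fy=2.2,interpolation=2)
o=np.zeros((300,800,3),np.uint8);o[:300,:400]=a;o[:264,402:798]=b
cv2.imwrite("pics/c5.png",o)
```

```text
[521.01025889  37.69327682 168.23459133] [ 1.79937704e+02 -1.25267031e-02  8.01888144e+01] 15.799195228923146 [-0.20311717  0.89840192 -4.24373481]
```

View pics/c5.png

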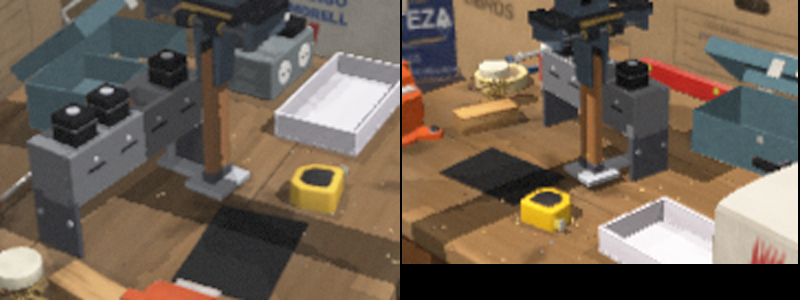

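Call:
send_rows --motion '[{"tx": 0, "ty": -0.031, "tz": 0, "rx": 0, "ry": 0, "rz": 0, "gripper": 1}, {"tx": 0, "ty": -0.031, "tz": 0, "rx": 0, "ry": 0, "rz": 0, "gripper": 1}, {"tx": 0, "ty": -0.03, "tz": 0, "rx": 0, "ry": 0, "rz": 0, "gripper": 1}, {"tx": 0, "ty": 0, "tz": 0, "rx": 0, "ry": 0, "rz": 0, "gripper": 1}, {"tx": 0, "ty": 0, "tz": -0.03, "rx": 0, "ry": 0, "rz": 0, "gripper": 1}, {"tx": 0, "ty": 0, "tz": -0.03, "rx": 0, "ry": 0, "rz": 0, "gripper": 1}, {"tx": 0.037, "ty": -0.038, "tz": 0, "rx": 0, "ry": 0, "rz": 0, "gripper": 1}, {"tx": 0.037, "ty": -0.038, "tz": 0, "rx": 0, "ry": 0, "rz": 0, "gripper": 1}, {"tx": 0.036, "ty": -0.038, "tz": 0, "rx": 0, "ry": 0, "rz": 0, "gripper": 1}]'

```text
time_s: 22.95
ee_pos: [428.9, 110.2, 199.3]
ee_rot: [179.9, -0.1, 80.2]
force: [0.5, 1.1, -4.9]
gripper_width: 16.1
gripper_force: 55.0
```

Call:
send_rows --motion '[{"tx": 0, "ty": 0, "tz": 0, "rx": 0, "ry": 0, "rz": -0.314, "gripper": 1}, {"tx": 0, "ty": 0, "tz": 0, "rx": 0, "ry": 0, "rz": -0.314, "gripper": 1}, {"tx": 0, "ty": 0, "tz": 0, "rx": 0, "ry": 0, "rz": -0.314, "gripper": 1}, {"tx": 0, "ty": 0, "tz": 0, "rx": 0, "ry": 0, "rz": -0.314, "gripper": 1}, {"tx": 0, "ty": 0, "tz": 0, "rx": 0, "ry": 0, "rz": -0.314, "gripper": 1}, {"tx": 0, "ty": 0, "tz": 0, "rx": 0, "ry": 0, "rz": -0.314, "gripper": 1}, {"tx": 0, "ty": 0, "tz": 0, "rx": 0, "ry": 0, "rz": -0.314, "gripper": 1}, {"tx": 0, "ty": 0, "tz": 0, "rx": 0, "ry": 0, "rz": -0.314, "gripper": 1}, {"tx": 0, "ty": 0, "tz": 0, "rx": 0, "ry": 0, "rz": -0.314, "gripper": 1}, {"tx": 0, "ty": 0, "tz": 0, "rx": 0, "ry": 0, "rz": -0.314, "gripper": 1}, {"tx": 0, "ty": 0, "tz": 0, "rx": 0, "ry": 0, "rz": 0, "gripper": 1}]'

```text
time_s: 24.32
ee_pos: [429.3, 109.5, 199.0]
ee_rot: [180.0, 0.1, 174.3]
force: [-0.7, 0.5, -3.9]
gripper_width: 15.6
gripper_force: 55.0
```

Run:
```python
from h import *
s=env.state(); print(s["ee_pos"],s["ee_rot"],s["gripper_width"],s["force"])
```

```text
[429.28603216 109.50493264 199.02422766] [1.79966181e+02 1.16712973e-01 1.74268815e+02] 15.555645705278824 [-0.73494489  0.54330312 -3.93110553]
```

Lower onto the mat (38 mm).

Call:
send_rows --motion '[{"tx": 0, "ty": 0, "tz": 0.03, "rx": 0, "ry": 0, "rz": 0, "gripper": 1}, {"tx": 0, "ty": 0, "tz": 0.03, "rx": 0, "ry": 0, "rz": 0, "gripper": 1}, {"tx": 0, "ty": 0, "tz": 0.009, "rx": 0, "ry": 0, "rz": 0, "gripper": 1}, {"tx": 0, "ty": 0, "tz": 0.006, "rx": 0, "ry": 0, "rz": 0, "gripper": 1}, {"tx": 0, "ty": 0, "tz": 0, "rx": 0, "ry": 0, "rz": 0, "gripper": 1}, {"tx": 0, "ty": 0, "tz": 0, "rx": 0, "ry": 0, "rz": 0, "gripper": 1}]'

```text
time_s: 25.08
ee_pos: [428.7, 109.5, 160.9]
ee_rot: [180.0, 0.1, 174.4]
force: [0.2, 0.1, -3.5]
gripper_width: 15.9
gripper_force: 55.0
```

Call:
send_rows --motion '[{"tx": 0, "ty": 0, "tz": 0.003, "rx": 0, "ry": 0, "rz": 0, "gripper": 1}, {"tx": 0, "ty": 0, "tz": 0, "rx": 0, "ry": 0, "rz": 0, "gripper": 1}, {"tx": 0, "ty": 0, "tz": 0, "rx": 0, "ry": 0, "rz": 0, "gripper": -1}, {"tx": 0, "ty": 0, "tz": 0, "rx": 0, "ry": 0, "rz": 0, "gripper": -1}, {"tx": 0, "ty": 0, "tz": 0, "rx": 0, "ry": 0, "rz": 0, "gripper": -1}, {"tx": 0, "ty": 0, "tz": 0, "rx": 0, "ry": 0, "rz": 0, "gripper": -1}, {"tx": 0, "ty": 0, "tz": 0, "rx": 0, "ry": 0, "rz": 0, "gripper": -1}, {"tx": 0, "ty": 0, "tz": -0.05, "rx": 0, "ry": 0, "rz": 0, "gripper": -1}, {"tx": 0, "ty": 0, "tz": -0.05, "rx": 0, "ry": 0, "rz": 0, "gripper": -1}, {"tx": 0, "ty": 0, "tz": -0.1, "rx": 0, "ry": 0, "rz": 0, "gripper": -1}]'

```text
time_s: 26.32
ee_pos: [427.2, 109.1, 258.4]
ee_rot: [-179.9, -0.2, 174.4]
force: [0.3, -0.2, 0.8]
gripper_width: 90.6
gripper_force: 0.0
```

Call:
send_rows --motion '[{"tx": 0, "ty": 0, "tz": 0, "rx": 0, "ry": 0, "rz": 0.314, "gripper": -1}, {"tx": 0, "ty": 0, "tz": 0, "rx": 0, "ry": 0, "rz": 0.314, "gripper": -1}, {"tx": 0, "ty": 0, "tz": 0, "rx": 0, "ry": 0, "rz": 0.314, "gripper": -1}, {"tx": 0, "ty": 0, "tz": 0, "rx": 0, "ry": 0, "rz": 0.314, "gripper": -1}, {"tx": 0, "ty": 0, "tz": 0, "rx": 0, "ry": 0, "rz": 0.314, "gripper": -1}, {"tx": 0, "ty": 0, "tz": 0, "rx": 0, "ry": 0, "rz": 0.314, "gripper": -1}, {"tx": 0, "ty": 0, "tz": 0, "rx": 0, "ry": 0, "rz": 0.314, "gripper": -1}, {"tx": 0, "ty": 0, "tz": 0, "rx": 0, "ry": 0, "rz": 0.314, "gripper": -1}, {"tx": 0, "ty": 0, "tz": 0, "rx": 0, "ry": 0, "rz": 0.314, "gripper": -1}, {"tx": 0, "ty": 0, "tz": 0, "rx": 0, "ry": 0, "rz": 0.314, "gripper": -1}]'

```text
time_s: 27.58
ee_pos: [428.3, 109.4, 258.9]
ee_rot: [-180.0, 0.0, 79.9]
force: [-1.1, -0.4, -0.1]
gripper_width: 91.5
gripper_force: 0.0
```

Call:
send_rows --motion '[{"tx": -0.028, "ty": 0.091, "tz": 0, "rx": 0, "ry": 0, "rz": 0, "gripper": -1}, {"tx": -0.028, "ty": 0.091, "tz": 0, "rx": 0, "ry": 0, "rz": 0, "gripper": -1}, {"tx": -0.028, "ty": 0.091, "tz": 0, "rx": 0, "ry": 0, "rz": 0, "gripper": -1}, {"tx": -0.027, "ty": 0.091, "tz": 0, "rx": 0, "ry": 0, "rz": 0, "gripper": -1}, {"tx": 0, "ty": 0, "tz": 0, "rx": 0, "ry": 0, "rz": 0, "gripper": -1}, {"tx": 0, "ty": 0, "tz": 0, "rx": 0, "ry": 0, "rz": 0, "gripper": -1}]'

```text
time_s: 28.32
ee_pos: [597.6, 23.9, 258.5]
ee_rot: [-179.9, -0.0, 80.2]
force: [0.3, -1.2, 0.3]
gripper_width: 90.8
gripper_force: 0.0
```

Run:
```python
from h import *
s=env.state(); print(s["ee_pos"],s["ee_rot"],s["gripper_width"],s["force"])
grab("scene","scene6"); grab("side","side6")
a=cv2.resize(cv2.imread("pics/scene6.png")[140:300,150:350],None,fx=2,fy=2,interpolation=2)
b=cv2.resize(cv2.imread("pics/side6.png")[140:260,170:350],None,fx=2.2,fy=2.2,interpolation=2)
o=np.zeros((320,800,3),np.uint8);o[:320,:400]=a;o[:264,402:798]=b
cv2.imwrite("pics/c6.png",o)
```

```text
[597.55915941  23.9154915  258.48571084] [-1.79906012e+02 -3.03361367e-03  8.01805093e+01] 90.79849982187442 [ 0.2501019  -1.15717565  0.33997266]
```

View pics/c6.png

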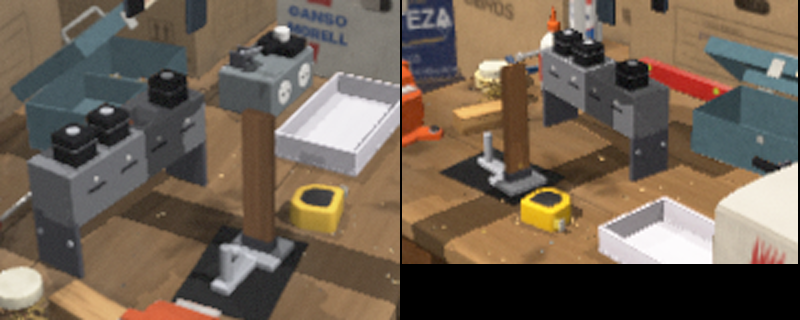

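Call:
send_rows --motion '[{"tx": 0, "ty": 0, "tz": 0.07, "rx": 0, "ry": 0, "rz": 0, "gripper": -1}, {"tx": 0, "ty": 0, "tz": 0.07, "rx": 0, "ry": 0, "rz": 0, "gripper": -1}, {"tx": 0, "ty": 0, "tz": 0.04, "rx": 0, "ry": 0, "rz": 0, "gripper": -1}, {"tx": 0, "ty": 0, "tz": 0.03, "rx": 0, "ry": 0, "rz": 0, "gripper": -1}, {"tx": 0, "ty": 0, "tz": 0, "rx": 0, "ry": 0, "rz": 0, "gripper": -1}, {"tx": 0, "ty": 0, "tz": 0, "rx": 0, "ry": 0, "rz": 0, "gripper": 1}, {"tx": 0, "ty": 0, "tz": 0, "rx": 0, "ry": 0, "rz": 0, "gripper": 1}, {"tx": 0, "ty": 0, "tz": 0, "rx": 0, "ry": 0, "rz": 0, "gripper": 1}, {"tx": 0, "ty": 0, "tz": 0, "rx": 0, "ry": 0, "rz": 0, "gripper": 1}, {"tx": 0, "ty": 0, "tz": 0, "rx": 0, "ry": 0, "rz": 0, "gripper": 1}, {"tx": 0, "ty": 0, "tz": 0, "rx": 0, "ry": 0, "rz": 0, "gripper": 1}, {"tx": 0, "ty": 0, "tz": 0, "rx": 0, "ry": 0, "rz": 0, "gripper": 1}]' --grip_force 35

```text
time_s: 29.92
ee_pos: [598.2, 23.7, 154.0]
ee_rot: [-180.0, 0.0, 80.2]
force: [-0.3, 0.3, -0.2]
gripper_width: 39.8
gripper_force: 35.0
```

Call:
send_rows --motion '[{"tx": 0, "ty": 0, "tz": -0.02, "rx": 0, "ry": 0, "rz": 0, "gripper": 1}, {"tx": 0, "ty": 0, "tz": -0.04, "rx": 0, "ry": 0, "rz": 0, "gripper": 1}, {"tx": 0, "ty": 0, "tz": -0.06, "rx": 0, "ry": 0, "rz": 0, "gripper": 1}, {"tx": 0, "ty": 0, "tz": -0.06, "rx": 0, "ry": 0, "rz": 0, "gripper": 1}, {"tx": 0, "ty": 0, "tz": -0.06, "rx": 0, "ry": 0, "rz": 0, "gripper": 1}, {"tx": 0, "ty": 0, "tz": 0, "rx": 0, "ry": 0, "rz": 0, "gripper": 1}]'

```text
time_s: 30.68
ee_pos: [599.3, 23.8, 276.9]
ee_rot: [179.7, -0.1, 80.2]
force: [-0.0, -0.6, -0.8]
gripper_width: 39.8
gripper_force: 35.0
```

Call:
send_rows --motion '[{"tx": -0.101, "ty": -0.03, "tz": 0, "rx": 0, "ry": 0, "rz": 0, "gripper": 1}, {"tx": -0.101, "ty": -0.03, "tz": 0, "rx": 0, "ry": 0, "rz": 0, "gripper": 1}, {"tx": -0.101, "ty": -0.03, "tz": 0, "rx": 0, "ry": 0, "rz": 0, "gripper": 1}, {"tx": -0.101, "ty": -0.03, "tz": 0, "rx": 0, "ry": 0, "rz": 0, "gripper": 1}, {"tx": -0.101, "ty": -0.03, "tz": 0, "rx": 0, "ry": 0, "rz": 0, "gripper": 1}, {"tx": -0.101, "ty": -0.03, "tz": 0, "rx": 0, "ry": 0, "rz": 0, "gripper": 1}, {"tx": -0.101, "ty": -0.031, "tz": 0, "rx": 0, "ry": 0, "rz": 0, "gripper": 1}, {"tx": 0, "ty": 0, "tz": 0, "rx": 0, "ry": 0, "rz": 0, "gripper": 1}]'

```text
time_s: 31.68
ee_pos: [431.7, -308.8, 272.3]
ee_rot: [-179.8, -0.0, 79.9]
force: [-0.3, 0.9, -1.7]
gripper_width: 39.9
gripper_force: 35.0
```

```bash
cat >> h.py <<'E'
def shift(name,ref,box):
    """pixel shift of an image patch (x0,y0,x1,y1) against an earlier picture"""
    a=cv2.imread(f"pics/{ref}.png"); b=cv2.imread(f"pics/{name}.png"); x0,y0,x1,y1=box
    m=cv2.matchTemplate(b[y0-25:y1+25,x0-25:x1+25],a[y0:y1,x0:x1],cv2.TM_CCOEFF_NORMED)
    _,v,_,l=cv2.minMaxLoc(m); return l[0]-25,l[1]-25,round(v,2)
E
python3 - <<'E'
from h import *
s=env.state(); print(s["ee_pos"],s["ee_rot"],s["gripper_width"],s["force"])
grab("scene","scene7"); grab("side","side7")
print("tray left part",shift("scene7","scene0",(286,190,325,230)),shift("side7","side0",(255,225,300,275)))
print("ejector",shift("scene7","scene6",(245,245,300,285)),shift("side7","side6",(200,205,240,225)))
E
```

```text
[ 431.71978176 -308.80170149  272.31667127] [-1.79822199e+02 -3.67015757e-02  7.98991841e+01] 39.914536796478274 [-0.30902431  0.86658652 -1.73229292]
tray left part (0, 0, 0.99) (0, 0, 0.97)
ejector (0, 0, 0.93) (0, 0, 0.9)
```

Call:
send_rows --motion '[{"tx": 0, "ty": 0, "tz": 0.1, "rx": 0, "ry": 0, "rz": 0, "gripper": 1}, {"tx": 0, "ty": 0, "tz": 0.1, "rx": 0, "ry": 0, "rz": 0, "gripper": 1}, {"tx": 0, "ty": 0, "tz": 0.1, "rx": 0, "ry": 0, "rz": 0, "gripper": 1}, {"tx": 0, "ty": 0, "tz": 0.08, "rx": 0, "ry": 0, "rz": 0, "gripper": 1}, {"tx": 0, "ty": 0, "tz": 0.05, "rx": 0, "ry": 0, "rz": 0, "gripper": 1}, {"tx": 0, "ty": 0, "tz": 0.02, "rx": 0, "ry": 0, "rz": 0, "gripper": 1}, {"tx": 0, "ty": 0, "tz": 0, "rx": 0, "ry": 0, "rz": 0, "gripper": 1}, {"tx": 0, "ty": 0, "tz": 0, "rx": 0, "ry": 0, "rz": 0, "gripper": 1}]'

```text
time_s: 32.78
ee_pos: [435.0, -306.8, 50.1]
ee_rot: [179.9, 0.1, 80.2]
force: [-0.4, -0.8, -1.9]
gripper_width: 39.7
gripper_force: 35.0
```

Down 6 mm more to just above the floor, open and rise.

Call:
send_rows --motion '[{"tx": 0, "ty": 0, "tz": 0.008, "rx": 0, "ry": 0, "rz": 0, "gripper": 1}, {"tx": 0, "ty": 0, "tz": 0.005, "rx": 0, "ry": 0, "rz": 0, "gripper": 1}, {"tx": 0, "ty": 0, "tz": 0, "rx": 0, "ry": 0, "rz": 0, "gripper": 1}, {"tx": 0, "ty": 0, "tz": 0, "rx": 0, "ry": 0, "rz": 0, "gripper": 1}]'

```text
time_s: 33.28
ee_pos: [434.1, -306.7, 42.5]
ee_rot: [180.0, 0.0, 80.2]
force: [0.4, -0.1, -1.9]
gripper_width: 39.8
gripper_force: 35.0
```

Call:
send_rows --motion '[{"tx": 0, "ty": 0, "tz": 0.003, "rx": 0, "ry": 0, "rz": 0, "gripper": 1}, {"tx": 0, "ty": 0, "tz": 0, "rx": 0, "ry": 0, "rz": 0, "gripper": 1}, {"tx": 0, "ty": 0, "tz": 0, "rx": 0, "ry": 0, "rz": 0, "gripper": -0.3}, {"tx": 0, "ty": 0, "tz": 0, "rx": 0, "ry": 0, "rz": 0, "gripper": -0.3}, {"tx": 0, "ty": 0, "tz": 0, "rx": 0, "ry": 0, "rz": 0, "gripper": -0.3}, {"tx": 0, "ty": 0, "tz": -0.03, "rx": 0, "ry": 0, "rz": 0, "gripper": -0.3}, {"tx": 0, "ty": 0, "tz": -0.085, "rx": 0, "ry": 0, "rz": 0, "gripper": -0.3}, {"tx": 0, "ty": 0, "tz": -0.12, "rx": 0, "ry": 0, "rz": 0, "gripper": -1}, {"tx": 0, "ty": 0, "tz": -0.12, "rx": 0, "ry": 0, "rz": 0, "gripper": -1}, {"tx": 0, "ty": 0, "tz": -0.12, "rx": 0, "ry": 0, "rz": 0, "gripper": -1}]'

```text
time_s: 34.52
ee_pos: [433.7, -306.4, 281.8]
ee_rot: [179.9, 0.0, 80.2]
force: [0.8, -0.7, -0.0]
gripper_width: 86.3
gripper_force: 0.0
```

Call:
send_rows --motion '[{"tx": 0.105, "ty": 0.023, "tz": 0, "rx": 0, "ry": 0, "rz": 0, "gripper": -1}, {"tx": 0.105, "ty": 0.023, "tz": 0, "rx": 0, "ry": 0, "rz": 0, "gripper": -1}, {"tx": 0.105, "ty": 0.023, "tz": 0, "rx": 0, "ry": 0, "rz": 0, "gripper": -1}, {"tx": 0.105, "ty": 0.023, "tz": 0, "rx": 0, "ry": 0, "rz": 0, "gripper": -1}, {"tx": 0.105, "ty": 0.024, "tz": 0, "rx": 0, "ry": 0, "rz": 0, "gripper": -1}, {"tx": 0.105, "ty": 0.024, "tz": 0, "rx": 0, "ry": 0, "rz": 0, "gripper": -1}, {"tx": 0.105, "ty": 0.024, "tz": 0, "rx": 0, "ry": 0, "rz": 0, "gripper": -1}, {"tx": 0.105, "ty": 0.024, "tz": 0, "rx": 0, "ry": 0, "rz": 0, "gripper": -1}, {"tx": 0.107, "ty": 0.024, "tz": 0, "rx": 0, "ry": 0, "rz": 0, "gripper": -1}, {"tx": 0, "ty": 0, "tz": 0, "rx": 0, "ry": 0, "rz": 0, "gripper": -1}, {"tx": 0, "ty": 0, "tz": 0, "rx": 0, "ry": 0, "rz": 0, "gripper": -1}]'

```text
time_s: 35.9
ee_pos: [618.8, 141.5, 279.1]
ee_rot: [180.0, 0.0, 80.2]
force: [1.1, -0.2, 0.0]
gripper_width: 91.5
gripper_force: 0.0
```

Run:
```python
from h import *
s=env.state(); print(s["ee_pos"],s["ee_rot"],s["gripper_width"],s["force"])
grab("scene","scene8"); grab("side","side8")
print("tray left part",shift("scene8","scene0",(286,190,325,230)),shift("side8","side0",(255,225,300,275)))
print("ejector",shift("scene8","scene6",(245,245,300,285)),shift("side8","side6",(200,205,240,225)))
b=load("scene8")
im=cv2.imread("pics/scene8.png"); g=cv2.cvtColor(im,cv2.COLOR_BGR2GRAY)
for y in(-300,-307,-314): print(y,g[tuple(proj(b,[434,y,55]).round().astype(int)[0][::-1])],proj(b,[434,y,55]).round())
```

```text
[618.81209403 141.54970963 279.05957088] [1.79979815e+02 3.32868021e-02 8.02149406e+01] 91.54696864956756 [ 1.13158556 -0.19257738  0.01235942]
tray left part (-1, 1, 0.89) (0, 0, 1.0)
ejector (0, 0, 0.88) (0, 0, 0.92)
-300 31 [[331. 182.]]
-307 28 [[331. 181.]]
-314 38 [[332. 180.]]
```

Call:
send_rows --motion '[{"tx": 0, "ty": 0, "tz": 0.1, "rx": 0, "ry": 0, "rz": 0, "gripper": -1}, {"tx": 0, "ty": 0, "tz": 0.08, "rx": 0, "ry": 0, "rz": 0, "gripper": -1}, {"tx": 0, "ty": 0, "tz": 0.04, "rx": 0, "ry": 0, "rz": 0, "gripper": -1}, {"tx": 0, "ty": 0, "tz": 0.032, "rx": 0, "ry": 0, "rz": 0, "gripper": -1}, {"tx": 0, "ty": 0, "tz": 0, "rx": 0, "ry": 0, "rz": 0, "gripper": -1}, {"tx": 0, "ty": 0, "tz": 0, "rx": 0, "ry": 0, "rz": 0, "gripper": 1}, {"tx": 0, "ty": 0, "tz": 0, "rx": 0, "ry": 0, "rz": 0, "gripper": 1}, {"tx": 0, "ty": 0, "tz": 0, "rx": 0, "ry": 0, "rz": 0, "gripper": 1}, {"tx": 0, "ty": 0, "tz": 0, "rx": 0, "ry": 0, "rz": 0, "gripper": 1}, {"tx": 0, "ty": 0, "tz": 0, "rx": 0, "ry": 0, "rz": 0, "gripper": 1}, {"tx": 0, "ty": 0, "tz": 0, "rx": 0, "ry": 0, "rz": 0, "gripper": 1}, {"tx": 0, "ty": 0, "tz": 0, "rx": 0, "ry": 0, "rz": 0, "gripper": 1}]' --grip_force 35

```text
time_s: 37.5
ee_pos: [619.0, 142.0, 152.4]
ee_rot: [-180.0, 0.0, 80.2]
force: [-1.3, -0.1, 0.1]
gripper_width: 39.6
gripper_force: 34.9
```

Call:
send_rows --motion '[{"tx": 0, "ty": 0, "tz": -0.02, "rx": 0, "ry": 0, "rz": 0, "gripper": 1}, {"tx": 0, "ty": 0, "tz": -0.04, "rx": 0, "ry": 0, "rz": 0, "gripper": 1}, {"tx": 0, "ty": 0, "tz": -0.06, "rx": 0, "ry": 0, "rz": 0, "gripper": 1}, {"tx": 0, "ty": 0, "tz": -0.06, "rx": 0, "ry": 0, "rz": 0, "gripper": 1}, {"tx": 0, "ty": 0, "tz": -0.06, "rx": 0, "ry": 0, "rz": 0, "gripper": 1}, {"tx": 0, "ty": 0, "tz": 0, "rx": 0, "ry": 0, "rz": 0, "gripper": 1}]'

```text
time_s: 38.25
ee_pos: [620.3, 142.1, 275.5]
ee_rot: [179.7, -0.1, 80.2]
force: [-0.5, 0.4, -1.7]
gripper_width: 40.1
gripper_force: 35.0
```

Call:
send_rows --motion '[{"tx": -0.101, "ty": -0.028, "tz": 0, "rx": 0, "ry": 0, "rz": 0, "gripper": 1}, {"tx": -0.101, "ty": -0.028, "tz": 0, "rx": 0, "ry": 0, "rz": 0, "gripper": 1}, {"tx": -0.101, "ty": -0.028, "tz": 0, "rx": 0, "ry": 0, "rz": 0, "gripper": 1}, {"tx": -0.101, "ty": -0.028, "tz": 0, "rx": 0, "ry": 0, "rz": 0, "gripper": 1}, {"tx": -0.101, "ty": -0.029, "tz": 0, "rx": 0, "ry": 0, "rz": 0, "gripper": 1}, {"tx": -0.101, "ty": -0.029, "tz": 0, "rx": 0, "ry": 0, "rz": 0, "gripper": 1}, {"tx": -0.101, "ty": -0.029, "tz": 0, "rx": 0, "ry": 0, "rz": 0, "gripper": 1}, {"tx": -0.101, "ty": -0.029, "tz": 0, "rx": 0, "ry": 0, "rz": 0, "gripper": 1}, {"tx": 0, "ty": 0, "tz": 0, "rx": 0, "ry": 0, "rz": 0, "gripper": 1}]'

```text
time_s: 39.38
ee_pos: [435.8, -239.0, 271.0]
ee_rot: [-179.8, -0.0, 79.9]
force: [0.4, 1.1, -1.8]
gripper_width: 40.0
gripper_force: 35.0
```

Run:
```python
from h import *
s=env.state(); print(s["ee_pos"],s["ee_rot"],s["gripper_width"],s["force"])
grab("scene","scene9"); grab("side","side9")
print("tray left part",shift("scene9","scene8",(286,190,325,230)),shift("side9","side0",(255,225,300,275)))
print("ejector",shift("scene9","scene6",(245,245,300,285)),shift("side9","side6",(200,205,240,225)))
```

```text
[ 435.75529851 -239.00668511  271.01047871] [-1.79834407e+02 -5.78362872e-03  7.98934462e+01] 40.008030920550034 [ 0.39624828  1.07892322 -1.84758395]
tray left part (0, 0, 0.99) (0, 0, 0.98)
ejector (0, 0, 0.95) (0, 0, 0.93)
```

Call:
send_rows --motion '[{"tx": 0, "ty": 0, "tz": 0.1, "rx": 0, "ry": 0, "rz": 0, "gripper": 1}, {"tx": 0, "ty": 0, "tz": 0.1, "rx": 0, "ry": 0, "rz": 0, "gripper": 1}, {"tx": 0, "ty": 0, "tz": 0.1, "rx": 0, "ry": 0, "rz": 0, "gripper": 1}, {"tx": 0, "ty": 0, "tz": 0.08, "rx": 0, "ry": 0, "rz": 0, "gripper": 1}, {"tx": 0, "ty": 0, "tz": 0.05, "rx": 0, "ry": 0, "rz": 0, "gripper": 1}, {"tx": 0, "ty": 0, "tz": 0.02, "rx": 0, "ry": 0, "rz": 0, "gripper": 1}, {"tx": 0, "ty": 0, "tz": 0.008, "rx": 0, "ry": 0, "rz": 0, "gripper": 1}, {"tx": 0, "ty": 0, "tz": 0.003, "rx": 0, "ry": 0, "rz": 0, "gripper": 1}, {"tx": 0, "ty": 0, "tz": 0, "rx": 0, "ry": 0, "rz": 0, "gripper": 1}, {"tx": 0, "ty": 0, "tz": 0, "rx": 0, "ry": 0, "rz": 0, "gripper": 1}]'

```text
time_s: 40.72
ee_pos: [438.4, -237.0, 42.6]
ee_rot: [179.9, 0.0, 80.2]
force: [-0.8, -0.6, -1.0]
gripper_width: 40.2
gripper_force: 35.0
```

Call:
send_rows --motion '[{"tx": 0, "ty": 0, "tz": 0.002, "rx": 0, "ry": 0, "rz": 0, "gripper": 1}, {"tx": 0, "ty": 0, "tz": 0, "rx": 0, "ry": 0, "rz": 0, "gripper": 1}, {"tx": 0, "ty": 0, "tz": 0, "rx": 0, "ry": 0, "rz": 0, "gripper": -0.3}, {"tx": 0, "ty": 0, "tz": 0, "rx": 0, "ry": 0, "rz": 0, "gripper": -0.3}, {"tx": 0, "ty": 0, "tz": 0, "rx": 0, "ry": 0, "rz": 0, "gripper": -0.3}, {"tx": 0, "ty": 0, "tz": -0.03, "rx": 0, "ry": 0, "rz": 0, "gripper": -0.3}, {"tx": 0, "ty": 0, "tz": -0.085, "rx": 0, "ry": 0, "rz": 0, "gripper": -0.3}, {"tx": 0, "ty": 0, "tz": -0.12, "rx": 0, "ry": 0, "rz": 0, "gripper": -1}, {"tx": 0, "ty": 0, "tz": -0.12, "rx": 0, "ry": 0, "rz": 0, "gripper": -1}, {"tx": 0, "ty": 0, "tz": -0.12, "rx": 0, "ry": 0, "rz": 0, "gripper": -1}]'

```text
time_s: 41.98
ee_pos: [437.6, -236.6, 281.8]
ee_rot: [179.9, 0.0, 80.2]
force: [1.1, -0.7, 0.0]
gripper_width: 86.4
gripper_force: 0.0
```

Call:
send_rows --motion '[{"tx": 0.103, "ty": 0.025, "tz": 0, "rx": 0, "ry": 0, "rz": 0, "gripper": -1}, {"tx": 0.103, "ty": 0.025, "tz": 0, "rx": 0, "ry": 0, "rz": 0, "gripper": -1}, {"tx": 0.103, "ty": 0.025, "tz": 0, "rx": 0, "ry": 0, "rz": 0, "gripper": -1}, {"tx": 0.103, "ty": 0.025, "tz": 0, "rx": 0, "ry": 0, "rz": 0, "gripper": -1}, {"tx": 0.103, "ty": 0.025, "tz": 0, "rx": 0, "ry": 0, "rz": 0, "gripper": -1}, {"tx": 0.103, "ty": 0.025, "tz": 0, "rx": 0, "ry": 0, "rz": 0, "gripper": -1}, {"tx": 0.103, "ty": 0.025, "tz": 0, "rx": 0, "ry": 0, "rz": 0, "gripper": -1}, {"tx": 0.103, "ty": 0.026, "tz": 0, "rx": 0, "ry": 0, "rz": 0, "gripper": -1}, {"tx": 0.104, "ty": 0.026, "tz": 0, "rx": 0, "ry": 0, "rz": 0, "gripper": -1}, {"tx": 0, "ty": 0, "tz": 0, "rx": 0, "ry": 0, "rz": 0, "gripper": -1}, {"tx": 0, "ty": 0, "tz": 0, "rx": 0, "ry": 0, "rz": 0, "gripper": -1}]'

```text
time_s: 43.35
ee_pos: [628.5, 200.7, 279.0]
ee_rot: [180.0, 0.0, 80.2]
force: [-1.0, -0.1, 0.8]
gripper_width: 91.2
gripper_force: 0.0
```

Run:
```python
from h import *
s=env.state(); print(s["ee_pos"],s["ee_rot"],s["gripper_width"],s["force"])
grab("scene","scene10"); grab("side","side10")
print("tray",shift("scene10","scene8",(286,200,310,230)),shift("side10","side0",(255,225,300,275)))
print("ejector",shift("scene10","scene6",(245,245,300,285)),shift("side10","side6",(200,205,240,225)))
```

```text
[628.51474426 200.7154486  278.98577739] [1.79991838e+02 3.45905855e-02 8.02079114e+01] 91.16542342112676 [-1.0462233  -0.1251263   0.75593298]
tray (0, 0, 0.92) (-7, -3, 0.76)
ejector (0, 0, 0.85) (0, 0, 0.88)
```

Call:
send_rows --motion '[{"tx": 0, "ty": 0, "tz": 0.1, "rx": 0, "ry": 0, "rz": 0, "gripper": -1}, {"tx": 0, "ty": 0, "tz": 0.08, "rx": 0, "ry": 0, "rz": 0, "gripper": -1}, {"tx": 0, "ty": 0, "tz": 0.04, "rx": 0, "ry": 0, "rz": 0, "gripper": -1}, {"tx": 0, "ty": 0, "tz": 0.032, "rx": 0, "ry": 0, "rz": 0, "gripper": -1}, {"tx": 0, "ty": 0, "tz": 0, "rx": 0, "ry": 0, "rz": 0, "gripper": -1}, {"tx": 0, "ty": 0, "tz": 0, "rx": 0, "ry": 0, "rz": 0, "gripper": 1}, {"tx": 0, "ty": 0, "tz": 0, "rx": 0, "ry": 0, "rz": 0, "gripper": 1}, {"tx": 0, "ty": 0, "tz": 0, "rx": 0, "ry": 0, "rz": 0, "gripper": 1}, {"tx": 0, "ty": 0, "tz": 0, "rx": 0, "ry": 0, "rz": 0, "gripper": 1}, {"tx": 0, "ty": 0, "tz": 0, "rx": 0, "ry": 0, "rz": 0, "gripper": 1}, {"tx": 0, "ty": 0, "tz": 0, "rx": 0, "ry": 0, "rz": 0, "gripper": 1}, {"tx": 0, "ty": 0, "tz": 0, "rx": 0, "ry": 0, "rz": 0, "gripper": 1}]' --grip_force 35

```text
time_s: 44.95
ee_pos: [628.9, 201.1, 152.4]
ee_rot: [-180.0, -0.0, 80.2]
force: [-0.2, 0.2, -0.6]
gripper_width: 39.7
gripper_force: 35.0
```

Run:
```python
from h import *
b=cv2.imread("pics/side10.png")[200:290,200:340]
a=cv2.imread("pics/scene10.png")[140:240,220:370]
o=np.zeros((400,800,3),np.uint8); o[:,:]=0
x=cv2.resize(a,(400,267),interpolation=2);y=cv2.resize(b,(400,257),interpolation=2)
o[:267,:400]=x;o[:257,400:]=y;cv2.imwrite("pics/c10.png",o)
```

```text
(no output)
```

View pics/c10.png

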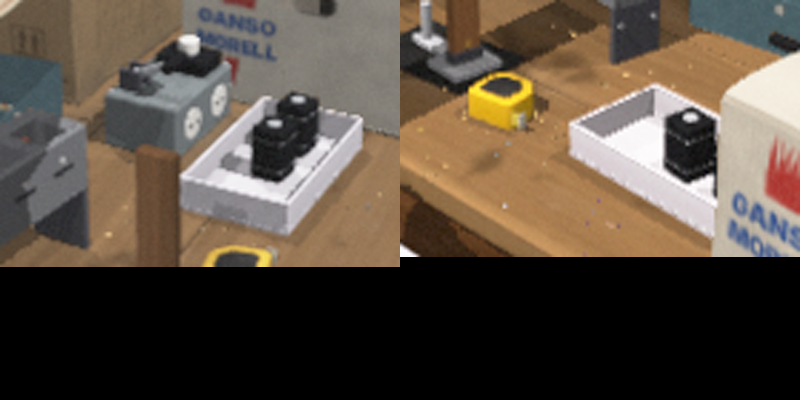

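Call:
send_rows --motion '[{"tx": 0, "ty": 0, "tz": -0.02, "rx": 0, "ry": 0, "rz": 0, "gripper": 1}, {"tx": 0, "ty": 0, "tz": -0.04, "rx": 0, "ry": 0, "rz": 0, "gripper": 1}, {"tx": 0, "ty": 0, "tz": -0.06, "rx": 0, "ry": 0, "rz": 0, "gripper": 1}, {"tx": 0, "ty": 0, "tz": -0.06, "rx": 0, "ry": 0, "rz": 0, "gripper": 1}, {"tx": 0, "ty": 0, "tz": -0.06, "rx": 0, "ry": 0, "rz": 0, "gripper": 1}, {"tx": 0, "ty": 0, "tz": 0, "rx": 0, "ry": 0, "rz": 0, "gripper": 1}]'

```text
time_s: 45.7
ee_pos: [629.8, 201.5, 275.6]
ee_rot: [179.7, -0.2, 80.2]
force: [-0.1, 0.3, -2.5]
gripper_width: 40.1
gripper_force: 35.0
```

Call:
send_rows --motion '[{"tx": -0.099, "ty": -0.03, "tz": 0, "rx": 0, "ry": 0, "rz": 0, "gripper": 1}, {"tx": -0.099, "ty": -0.03, "tz": 0, "rx": 0, "ry": 0, "rz": 0, "gripper": 1}, {"tx": -0.099, "ty": -0.03, "tz": 0, "rx": 0, "ry": 0, "rz": 0, "gripper": 1}, {"tx": -0.099, "ty": -0.03, "tz": 0, "rx": 0, "ry": 0, "rz": 0, "gripper": 1}, {"tx": -0.099, "ty": -0.031, "tz": 0, "rx": 0, "ry": 0, "rz": 0, "gripper": 1}, {"tx": -0.098, "ty": -0.031, "tz": 0, "rx": 0, "ry": 0, "rz": 0, "gripper": 1}, {"tx": -0.098, "ty": -0.031, "tz": 0, "rx": 0, "ry": 0, "rz": 0, "gripper": 1}, {"tx": -0.098, "ty": -0.031, "tz": 0, "rx": 0, "ry": 0, "rz": 0, "gripper": 1}, {"tx": 0, "ty": 0, "tz": 0, "rx": 0, "ry": 0, "rz": 0, "gripper": 1}]'

```text
time_s: 46.82
ee_pos: [439.1, -168.9, 271.2]
ee_rot: [-179.8, 0.0, 79.9]
force: [-0.0, 1.2, -2.1]
gripper_width: 40.1
gripper_force: 35.0
```

Run:
```python
from h import *
s=env.state(); print(s["ee_pos"],s["ee_rot"],s["gripper_width"],s["force"])
grab("scene","scene11"); grab("side","side11")
print("tray",shift("scene11","scene10",(300,185,330,230)),shift("side11","side10",(255,225,310,275)))
print("ejector",shift("scene11","scene6",(245,245,300,285)),shift("side11","side6",(200,205,240,225)))
```

```text
[ 439.10442174 -168.85415376  271.22582231] [-1.79834027e+02  6.16797991e-03  7.99034556e+01] 40.080262836979834 [-0.00747241  1.16755078 -2.05918881]
tray (0, 0, 1.0) (0, 0, 0.98)
ejector (-11, 5, 0.79) (-2, -4, 0.79)
```

Call:
send_rows --motion '[{"tx": 0, "ty": 0, "tz": 0.1, "rx": 0, "ry": 0, "rz": 0, "gripper": 1}, {"tx": 0, "ty": 0, "tz": 0.1, "rx": 0, "ry": 0, "rz": 0, "gripper": 1}, {"tx": 0, "ty": 0, "tz": 0.1, "rx": 0, "ry": 0, "rz": 0, "gripper": 1}, {"tx": 0, "ty": 0, "tz": 0.08, "rx": 0, "ry": 0, "rz": 0, "gripper": 1}, {"tx": 0, "ty": 0, "tz": 0.05, "rx": 0, "ry": 0, "rz": 0, "gripper": 1}, {"tx": 0, "ty": 0, "tz": 0.02, "rx": 0, "ry": 0, "rz": 0, "gripper": 1}, {"tx": 0, "ty": 0, "tz": 0.008, "rx": 0, "ry": 0, "rz": 0, "gripper": 1}, {"tx": 0, "ty": 0, "tz": 0.003, "rx": 0, "ry": 0, "rz": 0, "gripper": 1}, {"tx": 0, "ty": 0, "tz": 0.001, "rx": 0, "ry": 0, "rz": 0, "gripper": 1}, {"tx": 0, "ty": 0, "tz": 0, "rx": 0, "ry": 0, "rz": 0, "gripper": 1}]'

```text
time_s: 48.18
ee_pos: [441.9, -167.0, 42.1]
ee_rot: [179.9, 0.0, 80.2]
force: [-0.0, -0.2, -1.2]
gripper_width: 39.6
gripper_force: 35.0
```

Call:
send_rows --motion '[{"tx": 0, "ty": 0, "tz": 0.001, "rx": 0, "ry": 0, "rz": 0, "gripper": 1}, {"tx": 0, "ty": 0, "tz": 0, "rx": 0, "ry": 0, "rz": 0, "gripper": 1}, {"tx": 0, "ty": 0, "tz": 0, "rx": 0, "ry": 0, "rz": 0, "gripper": -0.3}, {"tx": 0, "ty": 0, "tz": 0, "rx": 0, "ry": 0, "rz": 0, "gripper": -0.3}, {"tx": 0, "ty": 0, "tz": 0, "rx": 0, "ry": 0, "rz": 0, "gripper": -0.3}, {"tx": 0, "ty": 0, "tz": -0.03, "rx": 0, "ry": 0, "rz": 0, "gripper": -0.3}, {"tx": 0, "ty": 0, "tz": -0.085, "rx": 0, "ry": 0, "rz": 0, "gripper": -0.3}, {"tx": 0, "ty": 0, "tz": -0.12, "rx": 0, "ry": 0, "rz": 0, "gripper": 1}, {"tx": 0, "ty": 0, "tz": -0.12, "rx": 0, "ry": 0, "rz": 0, "gripper": 1}, {"tx": 0, "ty": 0, "tz": -0.12, "rx": 0, "ry": 0, "rz": 0, "gripper": 1}]'

```text
time_s: 49.42
ee_pos: [441.1, -166.7, 280.6]
ee_rot: [180.0, 0.0, 80.2]
force: [0.5, -1.2, -0.4]
gripper_width: 32.2
gripper_force: 0.0
```

Call:
send_rows --motion '[{"tx": -0.067, "ty": 0.092, "tz": 0, "rx": 0, "ry": 0, "rz": 0, "gripper": 1}, {"tx": -0.067, "ty": 0.092, "tz": 0, "rx": 0, "ry": 0, "rz": 0, "gripper": 1}, {"tx": -0.067, "ty": 0.092, "tz": 0, "rx": 0, "ry": 0, "rz": 0, "gripper": 1}, {"tx": -0.067, "ty": 0.092, "tz": 0, "rx": 0, "ry": 0, "rz": 0, "gripper": 1}, {"tx": 0, "ty": 0, "tz": 0, "rx": 0, "ry": 0, "rz": 0, "gripper": 1}, {"tx": 0, "ty": 0, "tz": 0, "rx": 0, "ry": 0, "rz": 0, "gripper": 1}]'

```text
time_s: 50.18
ee_pos: [599.5, -329.9, 277.8]
ee_rot: [-179.9, -0.1, 80.2]
force: [-0.3, 0.2, 0.4]
gripper_width: 0.6
gripper_force: 0.0
```

Run:
```python
from h import *
grab("wrist","wl"); s=env.state(); print(s["ee_pos"],s["ee_rot"])
```

```text
[ 599.28958596 -329.47495524  278.66831614] [-1.79968228e+02 -2.67184467e-02  8.02062408e+01]
```

Call:
send_rows --motion '[{"tx": 0.09, "ty": -0.065, "tz": 0, "rx": 0, "ry": 0, "rz": 0, "gripper": -1}, {"tx": 0.09, "ty": -0.065, "tz": 0, "rx": 0, "ry": 0, "rz": 0, "gripper": -1}, {"tx": 0.09, "ty": -0.065, "tz": 0, "rx": 0, "ry": 0, "rz": 0, "gripper": -1}, {"tx": 0.09, "ty": -0.065, "tz": 0, "rx": 0, "ry": 0, "rz": 0, "gripper": -1}, {"tx": 0.09, "ty": -0.065, "tz": 0, "rx": 0, "ry": 0, "rz": 0, "gripper": -1}, {"tx": 0.09, "ty": -0.065, "tz": 0, "rx": 0, "ry": 0, "rz": 0, "gripper": -1}, {"tx": 0.09, "ty": -0.065, "tz": 0, "rx": 0, "ry": 0, "rz": 0, "gripper": -1}, {"tx": 0, "ty": 0, "tz": 0, "rx": 0, "ry": 0, "rz": 0, "gripper": -1}, {"tx": 0, "ty": 0, "tz": 0, "rx": 0, "ry": 0, "rz": 0, "gripper": -1}]'

```text
time_s: 51.35
ee_pos: [428.9, 18.9, 279.3]
ee_rot: [179.9, 0.0, 80.3]
force: [-0.9, -0.8, 0.3]
gripper_width: 87.4
gripper_force: 0.0
```

Run:
```python
from h import *
grab("wrist","we"); grab("scene","scene12"); s=env.state(); print(s["ee_pos"],s["ee_rot"])
w=load("we"); l=load("wl")
print("predict bar",proj(l,[[560,-262,112],[588,-339,107]]).round(),"mat",proj(w,[[433,154,4],[428,109,204],[437,189,62]]).round())
o=np.zeros((600,800,3),np.uint8)
a=cv2.imread("pics/wl.png")[0:200,130:400]; o[:300,:405]=cv2.resize(a,(405,300),interpolation=2)   # 1.5x
b=cv2.imread("pics/we.png")[0:240,80:400]; o[:296,405:]=cv2.resize(b,(395,296),interpolation=2)   # 1.234x
c=cv2.imread("pics/scene12.png")[145:290,230:370]; o[300:590,:280]=cv2.resize(c,None,fx=2,fy=2,interpolation=2)
d=cv2.imread("pics/wl.png")[20:180,180:360]; o[300:600,290:290+338]=cv2.resize(d,(338,300),interpolation=2)
cv2.imwrite("pics/c12.png",o)
```

```text
[429.56022366  18.16509466 278.77740401] [1.79937747e+02 1.06903387e-02 8.01326320e+01]
predict bar [[197. 120.]
 [239. 187.]] mat [[232.  55.]
 [224.  85.]
 [227.  13.]]
```

View pics/c12.png

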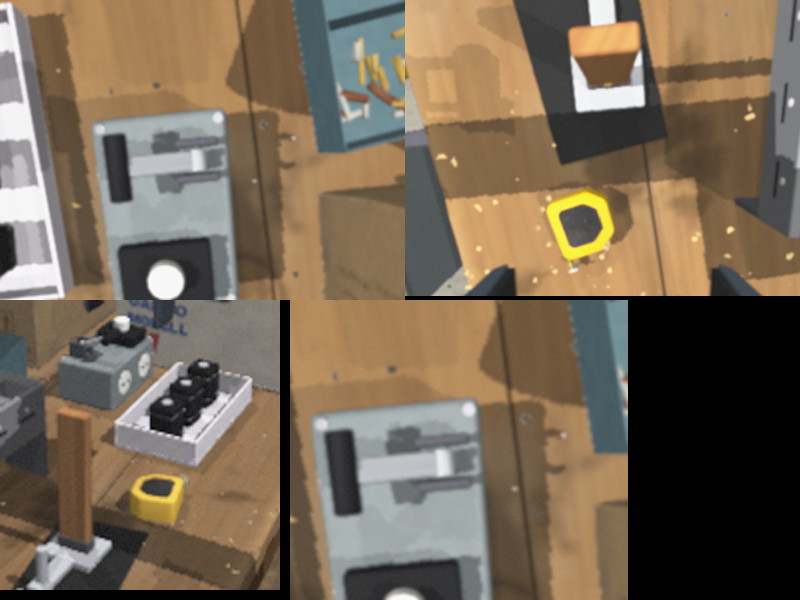

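Run:
```python
from h import *
w=load("we"); l=load("wl")
E_=lambda p:(80+(p[0]-405)/1.2344,p[1]/1.2333); L=lambda p:(130+p[0]/1.5,p[1]/1.5)
for n,p,z in [("ht",(570,30),204),("ht",(637,24),204),("ht",(640,48),204),("ht",(571,56),204),("footrear",(575,111),14),("footrear",(644,106),14),("arm l",(590,10),14),("arm r",(613,10),14),("mat r",(561,164),4),("mat r",(667,133),4)]: print(n,at(w,E_(p),z).round(1))
for n,p,z in [("bar c",(117,168),115),("bar",(108,137),115),("bar",(119,201),115),("btn",(166,281),107),("box",(95,125),70),("box",(226,112),70),("pivot",(198,160),92)]: print(n,at(l,L(p),z).round(1))
```

```text
ht [428.4 149.1 204. ]
ht [465.4 145.9 204. ]
ht [465.2 133.5 204. ]
ht [426.4 136.  204. ]
footrear [407.7 115.6  14. ]
footrear [478.3 108.4  14. ]
arm l [440.1 204.9  14. ]
arm r [462.  201.1  14. ]
mat r [381.3  64.6   4. ]
mat r [499.1  77.5   4. ]
bar c [ 572.4 -256.4  115. ]
bar [ 570.6 -236.3  115. ]
bar [ 569.4 -277.7  115. ]
btn [ 590.1 -339.5  107. ]
box [ 557.2 -224.    70. ]
box [ 652.8 -231.5   70. ]
pivot [ 626.6 -260.9   92. ]
```

Call:
send_rows --motion '[{"tx": 0, "ty": 0, "tz": 0, "rx": 0, "ry": 0, "rz": -0.314, "gripper": -1}, {"tx": 0, "ty": 0, "tz": 0, "rx": 0, "ry": 0, "rz": -0.314, "gripper": -1}, {"tx": 0, "ty": 0, "tz": 0, "rx": 0, "ry": 0, "rz": -0.314, "gripper": -1}, {"tx": 0, "ty": 0, "tz": 0, "rx": 0, "ry": 0, "rz": -0.314, "gripper": -1}, {"tx": 0, "ty": 0, "tz": 0, "rx": 0, "ry": 0, "rz": -0.314, "gripper": -1}, {"tx": 0, "ty": 0, "tz": 0, "rx": 0, "ry": 0, "rz": -0.314, "gripper": -1}, {"tx": 0, "ty": 0, "tz": 0, "rx": 0, "ry": 0, "rz": -0.314, "gripper": -1}, {"tx": 0, "ty": 0, "tz": 0, "rx": 0, "ry": 0, "rz": -0.314, "gripper": -1}, {"tx": 0, "ty": 0, "tz": 0, "rx": 0, "ry": 0, "rz": -0.314, "gripper": -1}, {"tx": 0, "ty": 0, "tz": 0, "rx": 0, "ry": 0, "rz": -0.314, "gripper": -1}]'

```text
time_s: 52.7
ee_pos: [429.9, 17.7, 278.2]
ee_rot: [-180.0, -0.0, 174.6]
force: [0.5, -0.3, 0.3]
gripper_width: 91.1
gripper_force: 0.0
```

Call:
send_rows --motion '[{"tx": -0.003, "ty": 0.083, "tz": 0, "rx": 0, "ry": 0, "rz": 0, "gripper": -1}, {"tx": -0.003, "ty": 0.083, "tz": 0, "rx": 0, "ry": 0, "rz": 0, "gripper": -1}, {"tx": -0.003, "ty": 0.083, "tz": 0, "rx": 0, "ry": 0, "rz": 0, "gripper": -1}, {"tx": 0, "ty": 0, "tz": 0, "rx": 0, "ry": 0, "rz": 0, "gripper": -1}, {"tx": 0, "ty": 0, "tz": 0.06, "rx": 0, "ry": 0, "rz": 0, "gripper": -1}, {"tx": 0, "ty": 0, "tz": 0.06, "rx": 0, "ry": 0, "rz": 0, "gripper": -1}, {"tx": 0, "ty": 0, "tz": 0.06, "rx": 0, "ry": 0, "rz": 0, "gripper": -1}, {"tx": 0, "ty": 0, "tz": 0.058, "rx": 0, "ry": 0, "rz": 0, "gripper": -1}, {"tx": 0, "ty": 0, "tz": 0, "rx": 0, "ry": 0, "rz": 0, "gripper": -1}]'

```text
time_s: 53.82
ee_pos: [444.9, 140.4, 157.7]
ee_rot: [-179.9, -0.3, 174.3]
force: [0.1, 0.2, 0.3]
gripper_width: 91.2
gripper_force: 0.0
```

Call:
send_rows --motion '[{"tx": 0, "ty": 0, "tz": 0, "rx": 0, "ry": 0, "rz": 0, "gripper": 1}, {"tx": 0, "ty": 0, "tz": 0, "rx": 0, "ry": 0, "rz": 0, "gripper": 1}, {"tx": 0, "ty": 0, "tz": 0, "rx": 0, "ry": 0, "rz": 0, "gripper": 1}, {"tx": 0, "ty": 0, "tz": 0, "rx": 0, "ry": 0, "rz": 0, "gripper": 1}, {"tx": 0, "ty": 0, "tz": 0, "rx": 0, "ry": 0, "rz": 0, "gripper": 1}, {"tx": 0, "ty": 0, "tz": 0, "rx": 0, "ry": 0, "rz": 0, "gripper": 1}, {"tx": 0, "ty": 0, "tz": 0, "rx": 0, "ry": 0, "rz": 0, "gripper": 1}, {"tx": 0, "ty": 0, "tz": 0, "rx": 0, "ry": 0, "rz": 0, "gripper": 1}, {"tx": 0, "ty": 0, "tz": 0, "rx": 0, "ry": 0, "rz": 0, "gripper": 1}]' --grip_force 50

```text
time_s: 54.95
ee_pos: [445.8, 142.1, 159.2]
ee_rot: [-180.0, -0.0, 174.4]
force: [0.0, -1.4, -0.5]
gripper_width: 15.5
gripper_force: 50.0
```

Gripped. Lift 12 mm, shift to the centre, lower, release.

Call:
send_rows --motion '[{"tx": 0, "ty": 0, "tz": -0.024, "rx": 0, "ry": 0, "rz": 0, "gripper": 1}, {"tx": 0.015, "ty": -0.034, "tz": 0, "rx": 0, "ry": 0, "rz": 0, "gripper": 1}, {"tx": 0.015, "ty": -0.033, "tz": 0, "rx": 0, "ry": 0, "rz": 0, "gripper": 1}, {"tx": 0, "ty": 0, "tz": 0, "rx": 0, "ry": 0, "rz": 0, "gripper": 1}, {"tx": 0, "ty": 0, "tz": 0.014, "rx": 0, "ry": 0, "rz": 0, "gripper": 1}, {"tx": 0, "ty": 0, "tz": 0.008, "rx": 0, "ry": 0, "rz": 0, "gripper": 1}, {"tx": 0, "ty": 0, "tz": 0.002, "rx": 0, "ry": 0, "rz": 0, "gripper": 1}, {"tx": 0, "ty": 0, "tz": 0, "rx": 0, "ry": 0, "rz": 0, "gripper": 1}, {"tx": 0, "ty": 0, "tz": 0, "rx": 0, "ry": 0, "rz": 0, "gripper": 1}]'

```text
time_s: 56.08
ee_pos: [428.1, 110.7, 159.4]
ee_rot: [180.0, 0.0, 174.4]
force: [0.2, 0.3, -4.3]
gripper_width: 16.1
gripper_force: 50.0
```

Call:
send_rows --motion '[{"tx": 0, "ty": 0, "tz": 0.002, "rx": 0, "ry": 0, "rz": 0, "gripper": 1}, {"tx": 0, "ty": 0, "tz": 0, "rx": 0, "ry": 0, "rz": 0, "gripper": 1}, {"tx": 0, "ty": 0, "tz": 0, "rx": 0, "ry": 0, "rz": 0, "gripper": 1}]'

```text
time_s: 56.45
ee_pos: [428.1, 110.6, 159.1]
ee_rot: [180.0, 0.0, 174.4]
force: [-1.8, 0.7, 5.2]
gripper_width: 15.7
gripper_force: 50.0
```

Call:
send_rows --motion '[{"tx": 0, "ty": 0, "tz": 0, "rx": 0, "ry": 0, "rz": 0, "gripper": -1}, {"tx": 0, "ty": 0, "tz": 0, "rx": 0, "ry": 0, "rz": 0, "gripper": -1}, {"tx": 0, "ty": 0, "tz": 0, "rx": 0, "ry": 0, "rz": 0, "gripper": -1}, {"tx": 0, "ty": 0, "tz": 0, "rx": 0, "ry": 0, "rz": 0, "gripper": -1}, {"tx": 0, "ty": 0, "tz": 0, "rx": 0, "ry": 0, "rz": 0, "gripper": -1}, {"tx": 0, "ty": 0, "tz": -0.05, "rx": 0, "ry": 0, "rz": 0, "gripper": -1}, {"tx": 0, "ty": 0, "tz": -0.05, "rx": 0, "ry": 0, "rz": 0, "gripper": -1}, {"tx": 0, "ty": 0, "tz": -0.07, "rx": 0, "ry": 0, "rz": 0, "gripper": -0.4}, {"tx": 0, "ty": 0, "tz": -0.07, "rx": 0, "ry": 0, "rz": -0.063, "gripper": -0.4}]' --grip_force 10

```text
time_s: 57.58
ee_pos: [427.8, 110.5, 279.5]
ee_rot: [-180.0, -0.0, 176.3]
force: [0.9, -0.3, -0.6]
gripper_width: 68.7
gripper_force: 0.0
```

Call:
send_rows --motion '[{"tx": -0.048, "ty": -0.102, "tz": 0, "rx": 0, "ry": 0, "rz": 0, "gripper": -0.4}, {"tx": -0.048, "ty": -0.102, "tz": 0, "rx": 0, "ry": 0, "rz": 0, "gripper": -0.4}, {"tx": -0.048, "ty": -0.102, "tz": 0, "rx": 0, "ry": 0, "rz": 0, "gripper": -0.4}, {"tx": -0.048, "ty": -0.102, "tz": 0, "rx": 0, "ry": 0, "rz": 0, "gripper": -0.4}, {"tx": -0.048, "ty": -0.102, "tz": 0, "rx": 0, "ry": 0, "rz": 0, "gripper": -0.4}, {"tx": -0.047, "ty": -0.102, "tz": 0, "rx": 0, "ry": 0, "rz": 0, "gripper": -0.4}, {"tx": -0.046, "ty": -0.103, "tz": 0, "rx": 0, "ry": 0, "rz": 0, "gripper": -0.4}, {"tx": 0, "ty": 0, "tz": 0, "rx": 0, "ry": 0, "rz": 0, "gripper": -0.4}, {"tx": 0, "ty": 0, "tz": 0, "rx": 0, "ry": 0, "rz": 0, "gripper": -0.4}]'

```text
time_s: 58.7
ee_pos: [570.5, -256.7, 278.0]
ee_rot: [179.9, -0.1, 176.3]
force: [-0.5, -0.1, 0.1]
gripper_width: 63.4
gripper_force: 0.0
```

Run:
```python
from h import *
s=env.state(); print(s["ee_pos"],s["ee_rot"],s["gripper_width"],s["qpos"])
grab("scene","scene13"); grab("side","side13")
print("ejector",shift("scene13","scene6",(245,245,300,285)),shift("side13","side6",(200,205,240,225)))
print("tray",shift("scene13","scene12",(290,190,350,230)),shift("side13","side12" if 0 else "side11",(255,225,280,265)))
```

```text
[ 570.5319372  -256.65132484  278.00711828] [ 1.79940471e+02 -5.73630836e-02  1.76259976e+02] 63.42800653802293 [-2.52920846e+01  2.13529127e+01  7.59227493e+01  3.45675786e-02
  8.27995596e+01 -1.11556386e+02]
ejector (0, 0, 0.93) (0, 0, 0.89)
tray (0, 0, 0.99) (-1, 0, 0.77)
```

Ejector back at centre. Descend around the bar and grip its ends lightly.

Call:
send_rows --motion '[{"tx": 0, "ty": 0, "tz": 0.1, "rx": 0, "ry": 0, "rz": 0, "gripper": -0.4}, {"tx": 0, "ty": 0, "tz": 0.1, "rx": 0, "ry": 0, "rz": 0, "gripper": -0.4}, {"tx": 0, "ty": 0, "tz": 0.1, "rx": 0, "ry": 0, "rz": 0, "gripper": -0.4}, {"tx": 0, "ty": 0, "tz": 0.04, "rx": 0, "ry": 0, "rz": 0, "gripper": -0.4}, {"tx": 0, "ty": 0, "tz": 0.028, "rx": 0, "ry": 0, "rz": 0, "gripper": -0.4}, {"tx": 0, "ty": 0, "tz": 0, "rx": 0, "ry": 0, "rz": 0, "gripper": -0.4}]'

```text
time_s: 59.55
ee_pos: [570.7, -256.2, 94.4]
ee_rot: [180.0, -0.0, 176.3]
force: [-0.8, -0.6, 0.5]
gripper_width: 64.3
gripper_force: 0.0
```

Call:
send_rows --motion '[{"tx": 0, "ty": 0, "tz": 0, "rx": 0, "ry": 0, "rz": 0, "gripper": 1}, {"tx": 0, "ty": 0, "tz": 0, "rx": 0, "ry": 0, "rz": 0, "gripper": 1}, {"tx": 0, "ty": 0, "tz": 0, "rx": 0, "ry": 0, "rz": 0, "gripper": 1}, {"tx": 0, "ty": 0, "tz": 0, "rx": 0, "ry": 0, "rz": 0, "gripper": 1}]' --grip_force 10

```text
time_s: 60.05
ee_pos: [571.4, -257.1, 95.6]
ee_rot: [-180.0, 0.1, 176.3]
force: [0.2, 0.9, 4.4]
gripper_width: 43.8
gripper_force: 10.0
```

Call:
send_rows --motion '[{"tx": -0.01, "ty": 0, "tz": -0.016, "rx": 0, "ry": 0, "rz": 0, "gripper": 1}, {"tx": -0.011, "ty": 0, "tz": -0.013, "rx": 0, "ry": 0, "rz": 0, "gripper": 1}, {"tx": -0.014, "ty": 0, "tz": -0.012, "rx": 0, "ry": 0, "rz": 0, "gripper": 1}, {"tx": -0.015, "ty": 0, "tz": -0.01, "rx": 0, "ry": 0, "rz": 0, "gripper": 1}, {"tx": -0.017, "ty": 0, "tz": -0.007, "rx": 0, "ry": 0, "rz": 0, "gripper": 1}, {"tx": -0.017, "ty": 0, "tz": -0.005, "rx": 0, "ry": 0, "rz": 0, "gripper": 1}, {"tx": -0.012, "ty": 0, "tz": -0.002, "rx": 0, "ry": 0, "rz": 0, "gripper": 1}, {"tx": -0.012, "ty": 0, "tz": -0.001, "rx": 0, "ry": 0, "rz": 0, "gripper": 1}, {"tx": -0.009, "ty": 0, "tz": 0, "rx": 0, "ry": 0, "rz": 0, "gripper": 1}, {"tx": -0.007, "ty": 0, "tz": 0.001, "rx": 0, "ry": 0, "rz": 0, "gripper": 1}, {"tx": 0, "ty": 0, "tz": 0, "rx": 0, "ry": 0, "rz": 0, "gripper": 1}]'

```text
time_s: 61.42
ee_pos: [633.5, -261.6, 127.3]
ee_rot: [-179.9, 0.1, 176.3]
force: [-0.1, -4.0, 4.0]
gripper_width: 43.9
gripper_force: 10.0
```

Call:
send_rows --motion '[{"tx": -0.003, "ty": 0, "tz": 0, "rx": 0, "ry": 0, "rz": 0, "gripper": 1}, {"tx": 0, "ty": 0, "tz": 0, "rx": 0, "ry": 0, "rz": 0, "gripper": -0.5}, {"tx": 0, "ty": 0, "tz": 0, "rx": 0, "ry": 0, "rz": 0, "gripper": -0.5}, {"tx": 0, "ty": 0, "tz": 0, "rx": 0, "ry": 0, "rz": 0, "gripper": -0.5}, {"tx": 0, "ty": 0, "tz": -0.03, "rx": 0, "ry": 0, "rz": 0, "gripper": -0.5}, {"tx": 0, "ty": 0, "tz": -0.07, "rx": 0, "ry": 0, "rz": 0, "gripper": -0.5}, {"tx": 0, "ty": 0, "tz": -0.1, "rx": 0, "ry": 0, "rz": 0, "gripper": -0.5}, {"tx": 0, "ty": 0, "tz": -0.1, "rx": 0, "ry": 0, "rz": 0, "gripper": -0.5}, {"tx": 0.06, "ty": 0.08, "tz": 0, "rx": 0, "ry": 0, "rz": 0, "gripper": -0.5}, {"tx": 0.06, "ty": 0.08, "tz": 0, "rx": 0, "ry": 0, "rz": 0, "gripper": -0.5}, {"tx": 0, "ty": 0, "tz": 0, "rx": 0, "ry": 0, "rz": 0, "gripper": -0.5}]'

```text
time_s: 62.8
ee_pos: [577.9, -174.9, 279.1]
ee_rot: [180.0, 0.1, 176.4]
force: [-0.6, -0.3, 0.1]
gripper_width: 68.4
gripper_force: 0.0
```

Run:
```python
from h import *
s=env.state(); print(s["ee_pos"],s["time_s"],s["gripper_width"])
grab("scene","scene14"); grab("side","side14")
print("lever vs up",shift("scene14","scene0",(258,148,282,178)),"ref dropped",shift("scene12","scene0",(258,148,282,178)))
print("ejector",shift("scene14","scene6",(245,245,300,285)),shift("side14","side6",(200,205,240,225)))
print("tray",shift("scene14","scene12",(290,190,350,230)),"box+button",shift("scene14","scene0",(275,145,310,190)))
```

```text
[ 577.94746172 -174.91897216  279.08339214] 62.8 68.36619643981433
lever vs up (0, 0, 0.85) ref dropped (14, -20, 0.51)
ejector (0, 0, 0.94) (0, 0, 0.91)
tray (0, 0, 1.0) box+button (0, 0, 0.99)
```

Run:
```python
from h import *
g=lambda n:cv2.cvtColor(cv2.imread(f"pics/{n}.png"),cv2.COLOR_BGR2GRAY).astype(int)[146:176,258:284]
a,b,c=g("scene0"),g("scene14"),g("scene12")
print(abs(a-b).mean(),abs(a-c).mean())
print("small",shift("scene14","scene0",(264,150,275,172)))
for x in(a,b,c): print(x[4:22:2,4:20:1],"\n")
```

```text
15.975641025641025 26.8
small (0, 0, 0.87)
[[ 56  53  47  46  48  46  35  36  35  64  94 100 101 102 104 104]
 [ 53  52  48  54  49  40  36  95 118 100 103 103 104 104 105 103]
 [ 52  53  50  50  54  71 129 156 138 104 105 105 104 105 105 104]
 [ 55  47  53  51  53  85 135 161 144 105 105 106 106 103 103 102]
 [ 53  54  48  49  52  75 117 151 160 137 106 105 102  95  89 101]
 [ 51  46  52  49  60  82 106 138 163 146 100  95 102 119 123 115]
 [ 53  53  48  48  79  97  97 130 159 142 111 122 125 129 122  89]
 [ 52  52  50  48  76  99 102 118 150 138  93  70  83  80  85  73]
 [ 50  52  50  52  67  78  77  81 113 132 119  73  49  64  95 126]] 

[[106  95  66  42  47  38  32  38  34  64  98 103 101 108 109 109]
 [ 85  29  28  29  31  32  40  98 119 106 107 109 107 110 109 106]
 [106  88  59  48  65  86 133 168 145 108 110 108 109 109 106 106]
 [108 108 106 105 102 103 136 167 146 110 108 108 108 106 102 100]
 [106 110 107 109 111 113 134 164 164 146 109 105 105  97  92 105]
 [108 108 111 108 110 109 118 146 171 153 101  98 102 120 130 122]
 [109 108 112 113 110 112 114 140 170 144 117 124 129 134 124  91]
 [111 110 108 101  98 105 113 136 167 144  99  79  85  89  91  78]
 [114 110  94  77  79  83  86  93 120 146 126  81  58  69 103 136]] 

[[106 105 108 108 107 109 110 106 104 103  95  74  49  66  96  99]
 [107 106 109 105 109 109 105 104 101 106 106 105 106 109 109 105]
 [106 106 103 102 104 103 105 105 104 106 105 105 106 105 105 105]
 [107 106 103 107 107 105 109 108 109 107 105 108 104 103 103  96]
 [103 105 104 109 109 107 107 108 109 108 104 106 103  93  92 103]
 [108 104 108 108 108 109 108 108 108 105 100 100 102 121 129 119]
 [109 107 110 109 110 106 112 112 104 104 112 122 126 133 127  95]
 [109 108 108  98  97  96  84  55  56  66  72  78  98 122 136 150]
 [113 109  89  75  79  80  76  82 136 156 126 128 131 125 112 110]]
```

```bash
python3 -c "
from workcell import env
print(env.job_done())"
```

```text
the job is handed in; nothing more can be done
None
```

I handed the job in after 63 s on the robot clock; the judge's verdict was not shown. The test button dropped the lever, the three batteries present (wells 1, 2 and 4) stand in the tray, and the ejector is back on the middle of its mat after being knocked aside and re-set. The lever is fully up, and the bystanders were never touched.

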